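# Lock the tortilla press shut with its pin

### The job

Make the tortilla press ready to put away: fold its top plate fully down, then take the steel locking pin from its wooden rest and slide it through all three eyes at the front of the press, entering from the side away from the bean pot, until its knob sits right up against the fork. Let go of it there, and leave the bean pot, the mixing bowl and the saucer where they stand.

Things in the scene. Friction and masses are not known exactly. Their poses are not given: they have to be found in the camera images.
- press: Red cast tortilla press, fixed to the counter: round base plate 190 mm across with its top 44 mm above the counter. Origin on the counter under the centre of the base plate; x points from the front (fork) to the back (hinge), y to the left seen from the front, z up. The upright fork stands 150 mm in front of the origin (at x = -150 mm).
- fork_eye (a point): Centre of the fork, 60 mm above the counter, axes as the press's. Fork: two upright red rings, 40 mm outside, 20 mm bore along y, at y = 14 to 22 and -14 to -22 mm. With the plate shut, a like ring on the lever's nose (y = -10 to 10 mm) lies between them, bores in line. The round plate's edge is 55 mm behind.
- top_plate (a joint): Angle (rad) of the red top plate about its hinge at the back: 0 = shut, flat on the base; grows as the front rises. Stiff hinge, stays where it is left; to shut it, press down on the lever (a few newtons).
- lever_pad (a point): Point to press on: top face of the 20 mm wide lever bar that lies along the middle of the top plate, 215 mm in front of the hinge and 28 mm above the hinge's level when shut (74 mm above the counter then). It moves with the plate.
- plate_hinge (a point): Hinge axis of the top plate, along the press's y, at x = 110 mm, 46 mm above the counter.
- rest: Fixed wooden rest, base board 170 x 70 x 12 mm. Origin on the counter under its centre; x from the pin's knob to its tip. The knob lies sunk in a pocket (x = -82 to -36 mm, walls 3 mm beside the knob, 66 mm high, 56 mm wide outside), the shank in a notch block (x = 50 to 66 mm, 59 mm high); between them the shank is free. The pin lifts straight up.
- pin: Pin 148 mm long, 170 g. Origin on its axis at the shoulder between knob and shank; x to the tip. Steel shank x = 0 to 112 mm, 14 mm thick, last 14 mm a cone down to 5 mm; wooden knob x = 0 to -36 mm, 34 mm thick. Centre of mass near x = 40 mm. Starts level in the rest, axis 50 mm above the counter, origin at x = -38 mm of the rest. May be rolled about its axis.
- pin_tip (a point): End of the pin's cone, x = 112 mm on the pin.
- pin_knob (a point): Middle of the pin's wooden knob, x = -18 mm on the pin.
- bean_pot: Terracotta bean pot with a dark lid and lid button, 130 mm across, 111 mm tall. Origin under its centre. It stands to the left or right of the fork.
- saucer: Blue ceramic saucer, 110 mm across, 14 mm tall, on the counter at the other side of the fork from the pot. Origin under its centre.
- bowl: Small stainless mixing bowl, 140 mm across, 60 mm tall. Origin under its centre. It stands on the other side of the counter from the rest.
There are look-alikes about, which are no part of the job. Of the things that look like the bean_pot, take the one that is nearest to the robot's base at the start.

How it is judged:
On the way, in this order (a step that is already met when the one before it is completed fails the run):
1. the top plate is folded fully down (within 0.03 rad) (value of joint top_plate below 0.03 rad), for 0.2 s.
2. the pin's tip is through all three eyes of the shut press, in line with them (value of joint top_plate below 0.03 rad and angle between the x axis of pin and the y axis of fork_eye, either way round below 0.15 rad and x of pin_tip in the frame of fork_eye between -0.01 and 0.01 m and z of pin_tip in the frame of fork_eye between -0.01 and 0.01 m and ((y of pin_tip in the frame of fork_eye above 0.022 m and y of pin in the frame of fork_eye below -0.022 m) or (y of pin_tip in the frame of fork_eye below -0.022 m and y of pin in the frame of fork_eye above 0.022 m))), for 0.1 s.
At the end, for the whole second after the job is handed in: The top plate is shut (under 0.03 rad); the pin lies at rest through all three eyes, in line with them (0.12 rad, 8 mm), its knob on the side away from the bean pot and its shoulder within 5.5 mm of the fork's outer face; nothing holds it (value of joint top_plate below 0.03 rad and x of pin in the frame of fork_eye between -0.008 and 0.008 m and z of pin in the frame of fork_eye between -0.008 and 0.008 m and angle between the x axis of pin and the y axis of fork_eye, either way round below 0.12 rad and ((y of bean_pot in the frame of fork_eye above 0 m and y of pin in the frame of fork_eye between -0.0275 and -0.017 m and y of pin_tip in the frame of fork_eye above 0.06 m) or (y of bean_pot in the frame of fork_eye below 0 m and y of pin in the frame of fork_eye between 0.017 and 0.0275 m and y of pin_tip in the frame of fork_eye below -0.06 m)) and linear speed of pin below 0.02 m/s); the robot touches nothing.
It fails at once if the bean pot is moved by more than 20 mm (distance of bean_pot from where it was at the start of the episode above 0.02 m).
It fails at once if the saucer is moved by more than 20 mm (distance of saucer from where it was at the start of the episode above 0.02 m).
It fails at once if the mixing bowl is moved by more than 20 mm (distance of bowl from where it was at the start of the episode above 0.02 m).
It also fails if it takes over 72 s, if anything falls off the work surface, if the arm or the gripper's body presses on something with over 40 N, if the wrist force passes 120 N, or if a joint passes its speed limit or range.

### The arm

A 7-joint arm with a two-finger parallel gripper is mounted at the origin on the work surface. World frame = base frame: x ahead of the robot, y to its left, z up, the work surface at z = 0. Lengths are in m, angles in rad, forces in N, time in s.
With the tool pointing down it reaches from about 0.425 to 0.925 m from the base axis. Payload 6.8 kg.
Tool frame: the origin (TCP) lies midway between the tips of the shut fingers; the grasp point (between the pads) lies 19 mm behind it (r.grip_depth is the distance from the TCP to the grasp point, in m); z points along the fingers, y is the line along which they close (so a half turn about z gives the same grasp; the last joint's range is limited). The gripper opens to 85 mm and grips with 20 to 120 N. Pads are 22 mm wide; open, the fingers measure 114 mm over their backs; the gripper's body (76 mm by 85 mm) begins 54 mm behind the grasp point. The pads swing forward as they close: fully open they stand 13 mm farther back than shut.
Start: joints at [1.034, 0.477, 0.022, 1.555, -0.011, 1.109, -0.083], TCP at [0.281, -0.614, 0.206] pointing down, gripper open.
Joint ranges: [-2.96, 2.96], [-0.34, 2.1], [-1.41, 1.46], [0.24, 2.44], [-1.37, 4.51], [0.17, 1.92], [-2.96, 2.96]. Speed limits (rad/s): [2.39, 2.39, 3.14, 3.14, 3.14, 3.14, 3.14].

### API

Orientations are given as a rotation vector (axis times angle).
In Python, from bench import telemetry, grab_frame, calibration, order, silhouettes, r gives the robot as it stands.
- The arm moves only by the tool apply_moves, never from a script. Its argument "moves" is a list of rows, each a list of 7 numbers: the turn, a rotation vector about the tool's x, y, z scaled (see below), then the shift along the tool's x, y, z scaled (see below), then the opening, from -1 (shut) to 1 (fully open). A call has exactly 8 rows; each row shifts and turns the commanded pose from where the row before left it, along the tool's axes as they then stand; what a row does not reach is not made up. The controller multiplies each number of a shift by 1000 mm and each number of a turn by 6 degrees. A row lasts 1/12 s, in which the tool goes at most 41.7 mm and 7.16 degrees, less where a joint would pass 70% of its speed; a pose out of reach is approached as far as the arm can. A call with a number of a shift or a turn outside -1 to 1 is refused whole. A call with a gripper value outside its range is refused whole. The fingers move at their own pace and stop on an object; "grip_force" is the grip in N (left out, the last holds). Time passes only in rows, so rows that do not move let the fingers close, or fill a call up. It gives the time, the measured TCP pose, the force, the opening and the grip force at its end, in the units of the state.
- telemetry.get_obs(): the state, without advancing time (a new reading comes with each control period).
- grab_frame(name): name is "scene" or "top" or "wrist"; returns the picture (420x560x3 uint8, blue, green, red); there is no depth.
- calibration(name): a dict with "fx", "fy", "cx", "cy" (pixels), "world_from_camera" (4x4, takes a point from camera to world coordinates); the wrist camera has in their place "mount" (4x4, takes a point from camera to tool coordinates, whose origin is the TCP and whose axes are the flange's). Camera axes: x right, y down, z forward; pixel columns grow to the right and rows downward; lengths in m; the calibration is good to about 2 mm. A picture is of the moment at which its call begins: read the wrist's pose just before it. calibration takes no time and is no camera call.
- order.hand_in(): hands the job in; it is judged then, once.
Trained networks look in the newest picture that a camera, given by its name, has taken for a name from the list of things; names that differ only in an ending like _2 or _b are one class to them, and where a whole thing is asked for, a point or a joint stands for the part that bears it (a point fixed in the world has none). Each returns a list of dicts, best first, with "p" (0 to 1); they miss things now and then, are a little off and sometimes report something else, mostly with a low value. They report only what shows in the picture. A call takes as long as a camera call. They do not tell look-alikes from the thing itself.
- silhouettes(thing, camera): "mask" (420x560 bool, what is visible of it) and "extent" ([centre column, centre row, width, height] in pixels, round what is visible of it).
The state is a dict: "clock": time; "joints": joint angles; "qvel": joint speeds; "tau": joint torques, N m; "tcp_pos": TCP position; "orientation": TCP orientation; "contact_force": force on the tool from outside, world axes, zero at the start; "moment": the same for the moment, N m; "grip_width": finger opening in m; "gripper_force": force on a finger pad.
Only numpy, scipy, OpenCV 4.12 (cv2) and the standard library are available. Lean on these libraries where they do the work, as an engineer would, in place of code of your own. Each camera call takes 0.05 s, during which the arm holds its last target. There are 200 camera calls.

## Working session

There is one attempt and no reset: what is moved stays moved. The work goes in short steps, Python scripts to look and compute and a tool call to move; the robot and the scene stay as the last step left them, time stands still between calls to the robot, and variables do not carry over. Pictures are saved under pics/ and viewed, at most 10 in all, crops included, and the job is handed in when it is done.

Besides the shell and the picture viewer there is one more tool, called as a command line: name --pt "numbers of a row" for each row, then --argument value for the rest. apply_moves: Moves the arm, as the interface text tells. Its arguments: {"type":"object","properties":{"moves":{"type":"array"},"grip_force":{"type":"number"}},"required":["moves"]}

```bash
ls; mkdir -p pics
cat > h.py <<'E'
import numpy as np, cv2
from scipy.spatial.transform import Rotation as R
from bench import telemetry, grab_frame, calibration, order, silhouettes, r
def cam(name,obs=None):
    c=calibration(name); K=(c["fx"],c["fy"],c["cx"],c["cy"])
    if "world_from_camera" in c: T=np.array(c["world_from_camera"])
    else:
        W=np.eye(4); W[:3,:3]=R.from_rotvec(obs["orientation"]).as_matrix(); W[:3,3]=obs["tcp_pos"]
        T=W@np.array(c["mount"])
    return K,T
def ray(K,T,u,v):
    d=T[:3,:3]@np.array([(u-K[2])/K[0],(v-K[3])/K[1],1]); return T[:3,3],d/np.linalg.norm(d)
def onz(K,T,u,v,z):
    o,d=ray(K,T,u,v); return o+d*(z-o[2])/d[2]
def proj(K,T,P):
    P=np.atleast_2d(P); q=(P-T[:3,3])@T[:3,:3]; return np.c_[q[:,0]/q[:,2]*K[0]+K[2],q[:,1]/q[:,2]*K[1]+K[3]]
def tri(rs):
    A=sum(np.eye(3)-np.outer(d,d) for o,d in rs); b=sum((np.eye(3)-np.outer(d,d))@o for o,d in rs); return np.linalg.solve(A,b)
E
cat > a.py <<'E'
from h import *
np.set_printoptions(precision=3,suppress=True)
o=telemetry.get_obs(); print(o)
im=[]
for n in ["scene","top"]:
    f=grab_frame(n); cv2.imwrite(f"pics/{n}0.png",f); K,T=cam(n); print(n,K,T[:3,3])
    for t in ["press","top_plate","rest","pin","pin_knob","bean_pot","saucer","bowl"]:
        for s in silhouettes(t,n):
            e=s["extent"]; print(t,round(s["p"],2),np.round(e),onz(K,T,e[0],e[1],0.03))
            np.save(f"pics/m_{n}_{t}.npy",silhouettes.__name__ and s["mask"]) if s["p"]>.5 else 0
E
python3 a.py
```

```text
pics
{'clock': 0.0, 'joints': array([ 1.034,  0.478,  0.022,  1.556, -0.011,  1.109, -0.083]), 'qvel': array([ 0.001,  0.001, -0.001,  0.   , -0.001,  0.001,  0.   ]), 'tau': array([  0.   , -59.646,   1.608, -28.12 ,   0.012,   0.009,  -0.   ]), 'tcp_pos': array([ 0.28 , -0.613,  0.205]), 'orientation': array([-3.068, -0.668,  0.001]), 'contact_force': array([ 0.101, -0.393, -0.1  ]), 'moment': array([ 0.018,  0.045, -0.021]), 'gripper_force': 0.0, 'grip_width': 0.08545020856300313}
scene (528.9132869511685, 528.9132869511685, 277.27783228592233, 207.7696486002373) [1.159 1.053 0.926]
press 0.92 [281. 204. 101. 110.] [ 0.538 -0.086  0.03 ]
top_plate 0.7 [269. 197.  71. 101.] [ 0.552 -0.134  0.03 ]
rest 0.66 [363. 308.  77.  60.] [0.582 0.38  0.03 ]
pin 0.8 [366. 298.  59.  26.] [0.555 0.356 0.03 ]
pin_knob 0.59 [363. 297.  57.  24.] [0.56 0.35 0.03]
bean_pot 0.88 [195. 231.  44.  46.] [ 0.81  -0.092  0.03 ]
bean_pot 0.84 [230. 194.  36.  41.] [ 0.649 -0.212  0.03 ]
bean_pot 0.74 [290. 178.  39.  39.] [ 0.445 -0.198  0.03 ]
bean_pot 0.63 [273. 143.  34.  36.] [ 0.376 -0.436  0.03 ]
bean_pot 0.45 [364. 297.  53.  28.] [0.559 0.351 0.03 ]
bowl 0.77 [227. 162.  40.  31.] [ 0.576 -0.39   0.03 ]
top (402.4421575006236, 402.4421575006236, 278.84346252188277, 211.16621414427158) [ 0.4   -0.02   1.091]
press 0.68 [273. 226.  72. 118.] [0.591 0.006 0.03 ]
top_plate 0.8 [273. 206.  78.  71.] [0.647 0.011 0.03 ]
rest 0.89 [136. 224.  48.  63.] [0.572 0.374 0.03 ]
pin 0.63 [133. 221.  26.  54.] [0.579 0.382 0.03 ]
pin_knob 0.59 [132. 221.  21.  57.] [0.58  0.384 0.03 ]
bean_pot 0.84 [439. 318.  54.  57.] [ 0.385 -0.434  0.03 ]
bean_pot 0.78 [342. 282.  51.  52.] [ 0.458 -0.183  0.03 ]
bean_pot 0.71 [308. 150.  46.  49.] [ 0.814 -0.074  0.03 ]
bean_pot 0.66 [348. 209.  47.  50.] [ 0.655 -0.193  0.03 ]
saucer 0.79 [205. 279.  41.  46.] [0.439 0.173 0.03 ]
bowl 0.62 [421. 241.  56.  51.] [ 0.581 -0.389  0.03 ]
```

```bash
python3 -c "
import cv2
t=cv2.imread('pics/top0.png');s=cv2.imread('pics/scene0.png')
cv2.imwrite('pics/t1.png',cv2.resize(t[110:360,80:480],(800,500),interpolation=cv2.INTER_CUBIC))
cv2.imwrite('pics/s1.png',cv2.resize(s[120:360,150:430],(700,600),interpolation=cv2.INTER_CUBIC))"
```

```text
(no output)
```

View pics/t1.png

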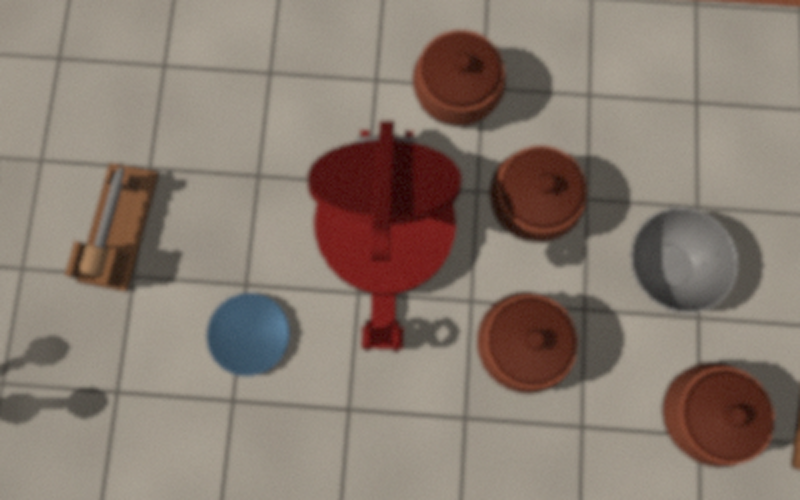

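View pics/s1.png

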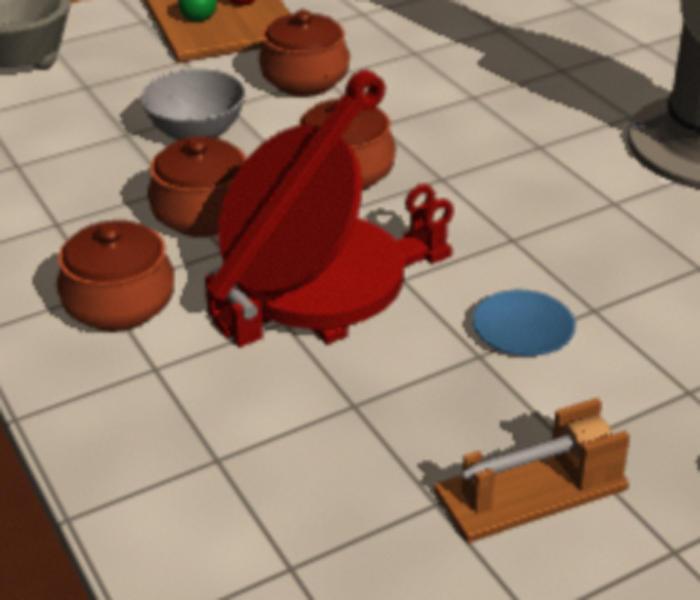

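The crop of the top view shows four pots at top pixels (308,150), (348,209), (342,282) and (439,318), all of them candidates for the bean pot. The nearest to the base is (342,282), at about (0.46,-0.18), right of the fork. The fork is at (272,277), the saucer at (205,279), the pin at (133,221) with its knob toward the robot, and the bowl at (421,241). The plate is clearly open, so the pin has to enter from the +y (saucer) side.

```bash
cat > fit.py <<'E'
from h import *
from scipy.optimize import least_squares
np.set_printoptions(precision=4,suppress=True)
S=lambda u,v:(u/2.5+150,v/2.5+120); Tt=lambda u,v:(u/2+80,v/2+110)
Cs=cam("scene");Ct=cam("top")
obs=[(Cs,S(437,211),(-.15,.018,.06),0),(Cs,S(421,200),(-.15,-.018,.06),0),(Cs,S(366,90),(-.26,0,.014),1),
(Ct,Tt(367,335),(-.15,.018,.07),0),(Ct,Tt(398,337),(-.15,-.018,.07),0),(Ct,Tt(381,256),(-.27,0,.02),1),
(Ct,Tt(381,293),(-.095,0,.044),0),(Ct,Tt(314,222),(0,.095,.044),0)]
def pt(p,P,m):
    P=np.array(P)
    if m: c,s=np.cos(p[3]),np.sin(p[3]); P=np.array([.11+P[0]*c+P[2]*s,P[1],.046-P[0]*s+P[2]*c])
    c,s=np.cos(p[2]),np.sin(p[2]); return np.array([p[0]+c*P[0]-s*P[1],p[1]+s*P[0]+c*P[1],P[2]])
f=lambda p:np.concatenate([(proj(*C,pt(p,P,m))[0]-q) for C,q,P,m in obs])
s=least_squares(f,[.6,0,0,.9],loss="soft_l1"); print(s.x,f(s.x).reshape(-1,2))
print("fork",pt(s.x,(-.15,0,.06),0),"pad",pt(s.x,(-.215,0,.028),1))
for n,a,b in [("tip",S(467,474),Tt(118,172)),("shoulder",S(570,443),Tt(98,246)),("knobend",S(610,433),Tt(90,270))]:
    print(n,tri([ray(*Cs,*a),ray(*Ct,*b)]))
print(R.from_rotvec(telemetry.get_obs()["orientation"]).as_matrix(), calibration("wrist"))
E
python3 fit.py; python3 -c "
import cv2
t=cv2.imread('pics/top0.png')
cv2.imwrite('pics/t2.png',cv2.resize(t[235:330,180:400],(770,332),interpolation=cv2.INTER_CUBIC))"
```

```text
[0.6028 0.0078 0.0471 0.7511] [[ 0.2849 -0.0588]
 [-0.5483 -1.5612]
 [ 2.3969  0.3574]
 [ 0.2057  0.3206]
 [-0.935  -0.3252]
 [ 0.0744 -0.8358]
 [ 1.1497  0.6247]
 [-0.175  -0.6235]]
fork [0.4529 0.0008 0.06  ] pad [0.5748 0.0065 0.2132]
tip [0.646  0.3687 0.0475]
shoulder [0.543  0.3818 0.047 ]
knobend [0.5076 0.3893 0.0488]
[[ 0.9095  0.4157  0.    ]
 [ 0.4157 -0.9095 -0.    ]
 [ 0.      0.     -1.    ]] {'fx': 346.836270350966, 'fy': 346.836270350966, 'cx': 282.1268435680184, 'cy': 209.5061428769992, 'mount': array([[ 0.0004, -0.9534, -0.3018,  0.0766],
       [ 1.    ,  0.0006, -0.0003,  0.0006],
       [ 0.0005, -0.3018,  0.9534, -0.1679],
       [ 0.    ,  0.    ,  0.    ,  1.    ]])}
```

View pics/t2.png

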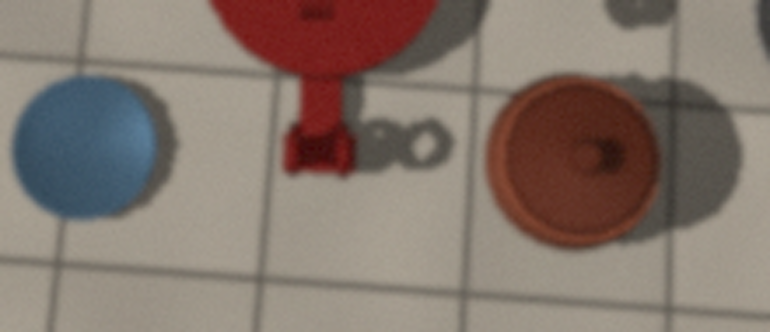

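The close crop confirms the choice: the pot next to the fork sits right of it at crop pixel (572,160), and the blue saucer is on the left at (85,147). The fork sits at about (0.453,0.001), and the plate is open about 0.75 rad.

apply_moves --pt "0 0 0.9 0 0 -0.024 -1" --pt "0 0 0.9 0 0 -0.024 -1" --pt "0 0 0.9 0 0 -0.024 -1" --pt "0 0 0.9 0 0 -0.024 -1" --pt "0 0 0 0.018 -0.034 0 -1" --pt "0 0 0 0.018 -0.034 0 -1" --pt "0 0 0 0.018 -0.034 0 -1" --pt "0 0 0 0.018 -0.034 0 -1"

```text
clock: 1.57
tcp_pos: [0.346, -0.4728, 0.3026]
orientation: [3.14, 0.081, 0.001]
contact_force: [2.2, -0.2, 0.5]
grip_width: -0.0002
gripper_force: 0.0
```

apply_moves --pt "0 0 0 0.018 -0.034 0 -1" --pt "0 0 0 0.018 -0.034 0 -1" --pt "0 0 0 0.018 -0.034 0 -1" --pt "0 0 0 0.018 -0.034 0 -1" --pt "0 0 0 0.018 -0.034 0 -1" --pt "0 0 0 0.018 -0.034 0 -1" --pt "0 0 0 0.018 -0.034 0 -1" --pt "0 0 0 0.018 -0.034 0 -1"

```text
clock: 2.23
tcp_pos: [0.4757, -0.1935, 0.3028]
orientation: [3.14, 0.081, 0.001]
contact_force: [0.5, -0.2, -0.4]
grip_width: -0.0001
gripper_force: 0.0
```

apply_moves --pt "0 0 0 0.02 -0.032 0 -1" --pt "0 0 0 0.02 -0.032 0 -1" --pt "0 0 0 0.02 -0.032 0 -1" --pt "0 0 0 0.02 -0.032 0 -1" --pt "0 0 0 0.018 -0.032 0 -1" --pt "0 0 0 0.012 -0.03 0 -1" --pt "0 0 0 0 0 0 -1" --pt "0 0 0 0 0 0 -1"

```text
clock: 2.9
tcp_pos: [0.5755, 0.0027, 0.3022]
orientation: [-3.14, -0.088, 0.0]
contact_force: [0.0, -0.9, -0.3]
grip_width: -0.0001
gripper_force: 0.0
```

Run:
```python
from h import *
o=telemetry.get_obs(); print(o["tcp_pos"],o["contact_force"])
cv2.imwrite('pics/s2.png',np.hstack([cv2.resize(grab_frame("scene")[80:260,170:390],(550,450)),grab_frame("wrist")[::2,::2][:,:250].repeat(1,0)[:210].copy() if 0 else np.zeros((450,1,3),np.uint8)]))
```

```text
[0.57547658 0.0026667  0.3022422 ] [ 0.01413819 -0.91676393 -0.30531085]
```

View pics/s2.png

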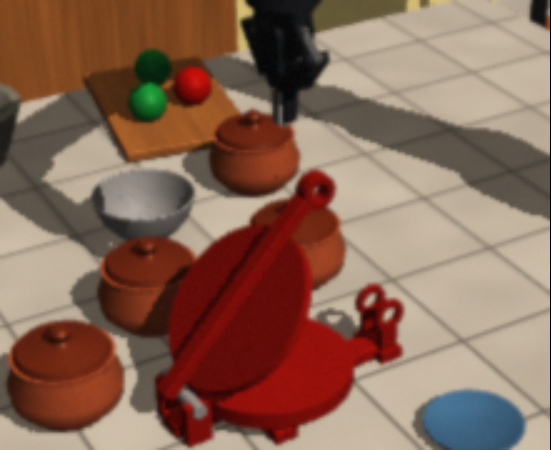

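The scene view shows the closed fingers at crop (285,100), right above the raised lever (nose ring at crop (317,187)). Nothing is between them, so I'll press down along the arc.

apply_moves --pt "0 0 0 0 -0.004 0.025 -1" --pt "0 0 0 0 0 0.025 -1" --pt "0 0 0 0 0 0.025 -1" --pt "0 0 0 -0.006 0 0.008 -1" --pt "0 0 0 -0.006 0 0.008 -1" --pt "0 0 0 -0.006 0 0.008 -1" --pt "0 0 0 -0.006 0 0.008 -1" --pt "0 0 0 -0.005 0 0.008 -1"

```text
clock: 3.62
tcp_pos: [0.546, 0.0023, 0.188]
orientation: [3.14, 0.08, 0.003]
contact_force: [0.3, -0.2, 2.4]
grip_width: -0.0001
gripper_force: 1.0
```

apply_moves --pt "0 0 0 -0.005 0 0.008 -1" --pt "0 0 0 -0.005 0 0.008 -1" --pt "0 0 0 -0.004 0 0.008 -1" --pt "0 0 0 -0.004 0 0.008 -1" --pt "0 0 0 -0.004 0 0.008 -1" --pt "0 0 0 -0.004 0 0.008 -1" --pt "0 0 0 -0.004 0 0.008 -1" --pt "0 0 0 -0.003 0 0.008 -1"

```text
clock: 4.28
tcp_pos: [0.5125, 0.0009, 0.1225]
orientation: [3.14, 0.081, -0.001]
contact_force: [-1.1, -0.7, 1.4]
grip_width: 0.0001
gripper_force: 0.7
```

apply_moves --pt "0 0 0 -0.002 -0.002 0.008 -1" --pt "0 0 0 -0.002 0 0.008 -1" --pt "0 0 0 -0.002 0 0.008 -1" --pt "0 0 0 -0.002 0 0.008 -1" --pt "0 0 0 -0.002 0 0.008 -1" --pt "0 0 0 -0.002 0 0.006 -1" --pt "0 0 0 0 0 0.004 -1" --pt "0 0 0 0 0 0.002 -1"

```text
clock: 4.95
tcp_pos: [0.5006, 0.0022, 0.0707]
orientation: [3.14, 0.081, -0.002]
contact_force: [-0.9, -0.8, 3.0]
grip_width: 0.0
gripper_force: 0.5
```

apply_moves --pt "0 0 0 0 0 0.002 -1" --pt "0 0 0 0 0 0.002 -1" --pt "0 0 0 0 0 0 -1" --pt "0 0 0 0 0 0 -1" --pt "0 0 0 0 0 0 -1" --pt "0 0 0 0 0 0 -1" --pt "0 0 0 0 0 0 -1" --pt "0 0 0 0 0 0 -1"

```text
clock: 5.62
tcp_pos: [0.5011, 0.0023, 0.0675]
orientation: [3.141, 0.081, 0.0]
contact_force: [0.0, -0.0, 0.1]
grip_width: 0.0002
gripper_force: 0.0
```

Run:
```python
from h import *
a=cv2.resize(grab_frame("scene")[110:260,190:380],(475,375),interpolation=cv2.INTER_CUBIC); b=cv2.resize(grab_frame("wrist"),(320,240))
c=np.zeros((375,795,3),np.uint8); c[:,:475]=a; c[:240,475:]=b; cv2.imwrite('pics/s3.png',c)
```

```text
(no output)
```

View pics/s3.png

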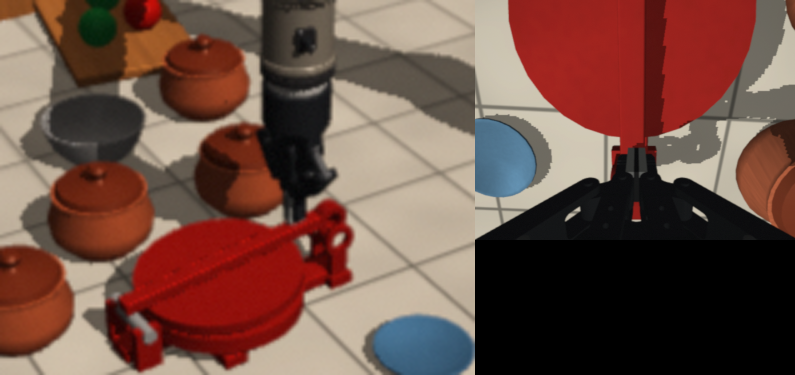

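Run:
```python
from h import *
o=telemetry.get_obs();C=cam("scene");f=grab_frame("scene")
p=proj(*C,o["tcp_pos"])[0]; print(p)
from math import *
# predicted pad/nose px for thetas
for th in (0,.05,.1):
  for P in ((-.26,0,.014),(-.215,0,.028)):
    c,s=cos(th),sin(th);X=.11+P[0]*c+P[2]*s;Z=.046-P[0]*s+P[2]*c
    print(th,proj(*C,[.6028+X,.0078+.047*X,Z])[0])
a=cv2.resize(f[150:230,260:360],(700,560),interpolation=cv2.INTER_CUBIC)
cv2.drawMarker(a,(int((p[0]-260)*7),int((p[1]-150)*7)),(0,255,0),0,14)
cv2.imwrite('pics/s4.png',a)
```

```text
[307.52859193 204.28794632]
0 [321.47638109 201.34988492]
0 [308.65901509 202.16185257]
0.05 [321.32096793 197.73777617]
0.05 [308.23172552 199.22234622]
0.1 [320.9780074  194.17600858]
0.1 [307.64285074 196.3418985 ]
```

View pics/s4.png

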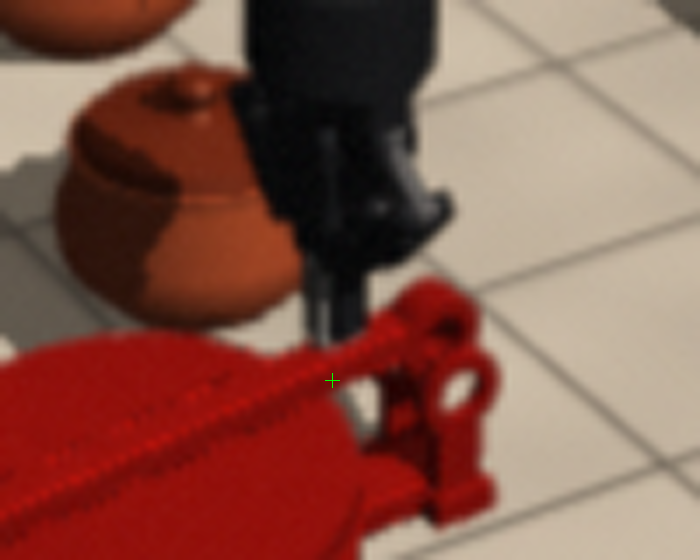

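The scene crop shows the fingers (crop (330,320)) standing behind the lever, on the pot side. They slipped off with the plate still about 0.08 rad open. I'll raise and locate the lever sideways with the wrist camera.

apply_moves --pt "0 0 0 0 0 -0.02 -1" --pt "0 0 0 0 0 -0.02 -1" --pt "0 0 0 0 0 -0.02 -1" --pt "0 0 0 0 0 -0.02 -1" --pt "0 0 0 0 0 0 -1" --pt "0 0 0 0 0 0 -1" --pt "0 0 0 0 0 0 -1" --pt "0 0 0 0 0 0 -1"

```text
clock: 6.43
tcp_pos: [0.5002, 0.0022, 0.1464]
orientation: [3.14, 0.081, -0.003]
contact_force: [-0.4, -0.7, -0.0]
grip_width: -0.0001
gripper_force: 0.0
```

Run:
```python
from h import *
o=telemetry.get_obs();print(o["tcp_pos"]);f=grab_frame("wrist");cv2.imwrite("pics/w5raw.png",f)
K,T=cam("wrist",o); 
p=proj(K,T,[[o["tcp_pos"][0]+d,o["tcp_pos"][1]+.0517*d,.085-.1*d] for d in (0,.03,.06,.1)]);print(p)
for v in (80,140,200,230,260): print(v,onz(K,T,282,v,.085))
g=f[:,:,2].astype(int)
for v in (60,120,180,220,250): print(v,g[v-1:v+2,200:370:5].mean(0).astype(int))
cv2.imwrite("pics/w5.png",cv2.resize(f[:,120:440],(640,840))[:600])
```

```text
[0.50022392 0.00219842 0.14636648]
[[281.03393564 215.14447546]
 [281.03396731 171.7893707 ]
 [281.03400071 126.06187008]
 [281.0340482   61.05216839]]
80 [0.58847225 0.00612828 0.085     ]
140 [0.55185207 0.00421777 0.085     ]
200 [0.5112259  0.00209826 0.085     ]
230 [0.48919937 0.00094912 0.085     ]
260 [ 4.65898370e-01 -2.66516856e-04  8.50000000e-02]
60 [132 133 133 133 133 133 134 132 134 135 135 136 131 134 134 132 133 132
 120  73  73  73  73  74 133 134 134 134 133 131 130 130 130 131]
120 [134 134 133 134 135 134 135 134 134 134 136 134 133 134 133 134 133 131
 117  74  73  72  73  86 134 133 133 133 133 133 133 133 133 132]
180 [180 180 171 136 131 131 132 132 132 131 130 131 131 137 134 133 132 132
 111  73  73  73  71 102 132 133 133 132 135 137 128  79  63  61]
220 [179 179 179 179 179 179 178 177 107 172  84  44  96 137 134 132 132 131
 106  70  42  42  90  93  92 100  93  92  92  91  92  92  93 165]
250 [179 179 179 179 179 179 179 178 105 173 115  84  60 133 133 134 134 132
 104  53  53  53 168 174 175 176 176 176 177 177 177 177 177 177]
```

View pics/w5.png

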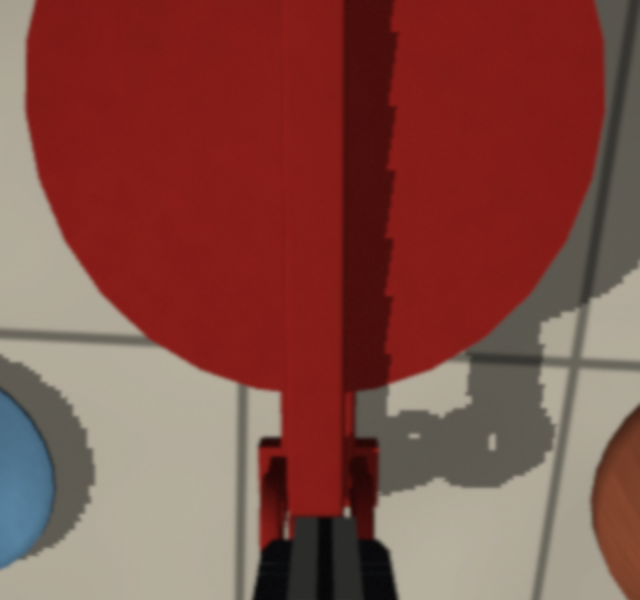

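The wrist crop shows the lever at crop columns 285–344. The TCP at about column 322 is some 3 mm off to the pot side. I'll shift and press again gently.

apply_moves --pt "0 0 0 0 -0.003 0.02 -1" --pt "0 0 0 0 0 0.02 -1" --pt "0 0 0 0 0 0.006 -1" --pt "0 0 0 0 0 0.006 -1" --pt "0 0 0 0 0 0.005 -1" --pt "0 0 0 0 0 0.005 -1" --pt "0 0 0 0 0 0 -1" --pt "0 0 0 0 0 0 -1"

```text
clock: 7.15
tcp_pos: [0.5011, 0.0053, 0.0856]
orientation: [3.141, 0.081, 0.0]
contact_force: [0.7, 0.4, 0.7]
grip_width: 0.0001
gripper_force: 0.0
```

Run:
```python
from h import *
a=cv2.resize(grab_frame("scene")[150:230,260:360],(400,320),interpolation=cv2.INTER_CUBIC); o=telemetry.get_obs(); w=grab_frame("wrist")[160:420,180:380]; print(o["contact_force"],o["tcp_pos"])
w=cv2.resize(w,(400,520));c=np.zeros((520,800,3),np.uint8);c[:320,:400]=a;c[:,400:]=w; cv2.imwrite('pics/s6.png',c)
```

```text
[-0.04545025  0.17651863  0.81507317] [0.50126626 0.00532253 0.08583079]
```

View pics/s6.png

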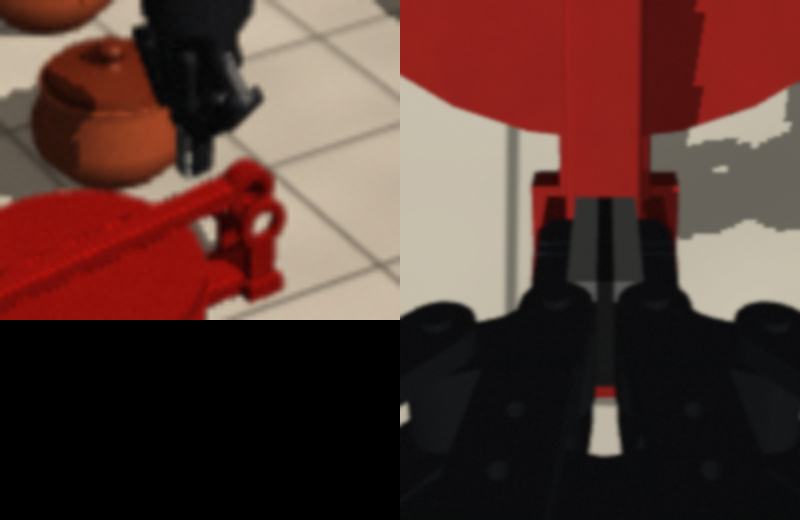

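apply_moves --pt "0 0 0 0 0 0.005 -1" --pt "0 0 0 0 0 0.005 -1" --pt "0 0 0 0 0 0.005 -1" --pt "0 0 0 0 0 0.004 -1" --pt "0 0 0 0 0 0 -1" --pt "0 0 0 0 0 0 -1" --pt "0 0 0 0 0 0 -1" --pt "0 0 0 0 0 0 -1"

```text
clock: 7.92
tcp_pos: [0.5011, 0.0053, 0.0665]
orientation: [3.141, 0.081, 0.0]
contact_force: [0.6, 0.2, 0.3]
grip_width: 0.0006
gripper_force: 0.0
```

apply_moves --pt "0 0 0 0 0 0.002 -1" --pt "0 0 0 0 0 0.002 -1" --pt "0 0 0 0 0 0.002 -1" --pt "0 0 0 0 0 0.002 -1" --pt "0 0 0 0 0 0.001 -1" --pt "0 0 0 0 0 0 -1" --pt "0 0 0 0 0 0 -1" --pt "0 0 0 0 0 0 -1"

```text
clock: 8.58
tcp_pos: [0.5011, 0.0053, 0.0574]
orientation: [-3.14, -0.081, -0.0]
contact_force: [-0.0, 0.6, -0.1]
grip_width: 0.0002
gripper_force: 0.0
```

Run:
```python
from h import *
f=grab_frame("scene"); cv2.imwrite("pics/s7raw.png",f)
s4=cv2.resize(cv2.imread("pics/s4.png"),(100,80),interpolation=cv2.INTER_AREA)
s6=cv2.resize(cv2.imread("pics/s6.png")[:320,:400],(100,80),interpolation=cv2.INTER_AREA)
w=f[150:230,260:360]
F=lambda a:cv2.resize(a,None,fx=5,fy=5,interpolation=cv2.INTER_CUBIC)
for nm,b in (("s4",s4),("s6",s6)):
  for lab,(x,y,W,H) in dict(nose=(54,38,14,12),ring=(62,48,10,12),lever=(5,50,35,20)).items():
    t=F(b[y:y+H,x:x+W]); a=F(w[y-8:y+H+8,x-6:x+W+6]); m=cv2.matchTemplate(a,t,cv2.TM_CCOEFF_NORMED); _,v,_,l=cv2.minMaxLoc(m); print(nm,lab,round(v,3),(l[0]/5-6,l[1]/5-8))
# finger/red edge column profile near tcp
print(f[180:215,309].tolist())
```

```text
s4 nose 0.916 (-0.40000000000000036, 3.4000000000000004)
s4 ring 0.884 (-0.20000000000000018, 0.8000000000000007)Traceback (most recent call last):
  File "<stdin>", line 9, in <module>
  File "<stdin>", line 6, in <lambda>
cv2.error: OpenCV(4.12.0) /io/opencv/modules/imgproc/src/resize.cpp:4208: error: (-215:Assertion failed) !ssize.empty() in function 'resize'
```

apply_moves --pt "0 0 0 0 0 0.002 -1" --pt "0 0 0 0 0 0.002 -1" --pt "0 0 0 0 0 0.002 -1" --pt "0 0 0 0 0 0.001 -1" --pt "0 0 0 0 0 0.001 -1" --pt "0 0 0 0 0 0 -1" --pt "0 0 0 0 0 0 -1" --pt "0 0 0 0 0 0 -1"

```text
clock: 9.3
tcp_pos: [0.5011, 0.0053, 0.0494]
orientation: [-3.141, -0.081, -0.001]
contact_force: [-1.7, 0.1, 0.4]
grip_width: -0.0001
gripper_force: 0.0
```

Run:
```python
from h import *
f=grab_frame("scene"); cv2.imwrite("pics/s8raw.png",f)
b=cv2.imread("pics/s7raw.png"); z=cv2.imread("pics/scene0.png")
def mt(a,t,x,y,W,H,p=8):
    F=lambda q:cv2.resize(q,None,fx=5,fy=5,interpolation=cv2.INTER_CUBIC)
    m=cv2.matchTemplate(F(a[y-p:y+H+p,x-p:x+W+p]),F(t[y:y+H,x:x+W]),cv2.TM_CCOEFF_NORMED); _,v,_,l=cv2.minMaxLoc(m); return round(v,3),l[0]/5-p,l[1]/5-p
print("nose since s7",mt(f,b,314,190,14,10),"ring",mt(f,b,322,198,10,14), "ring vs 0", mt(f,z,322,198,10,14))
o=telemetry.get_obs(); print(o["tau"],o["contact_force"])
w=grab_frame("wrist")[160:420,180:380]
a=cv2.resize(f[160:230,270:350],(640,560),interpolation=cv2.INTER_CUBIC)[:, :480]
c=np.zeros((560,800,3),np.uint8);c[:,:480]=a;c[:416,480:]=cv2.resize(w,(320,416)); cv2.imwrite("pics/s8.png",c)
```

```text
nose since s7 (0.753, -0.40000000000000036, 2.0) ring (0.879, -0.20000000000000018, 0.5999999999999996) ring vs 0 (0.698, -0.40000000000000036, -0.20000000000000018)
[-7.93752784e-03 -4.69057381e+01 -2.08619379e+00 -1.88094825e+01
  8.80284671e-03 -2.04811564e-03 -9.43471878e-05] [-0.28980634 -0.25405375  0.51225061]
```

View pics/s8.png

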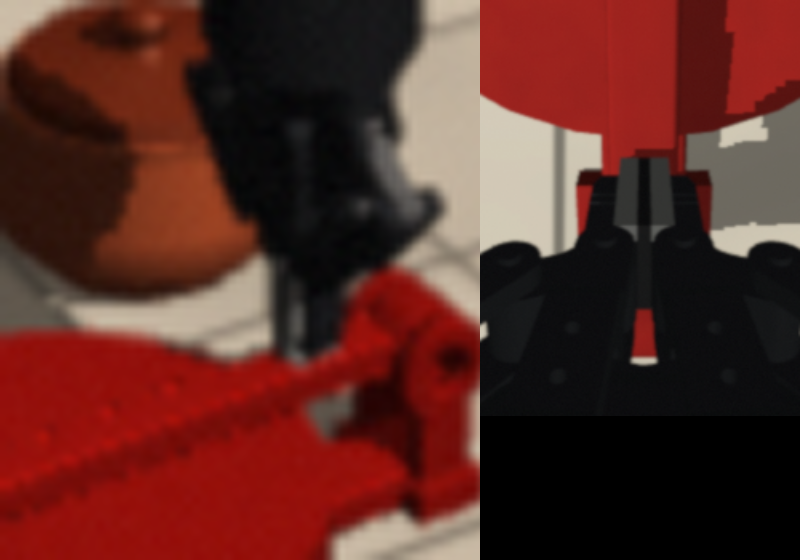

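The view shows the nose now dropped between the fork rings (crop (400,320) and (452,358)), nearly in line. I'll push a little more until it bottoms out with force.

apply_moves --pt "0 0 0 0 0 0.002 -1" --pt "0 0 0 0 0 0.001 -1" --pt "0 0 0 0 0 0.001 -1" --pt "0 0 0 0 0 0 -1" --pt "0 0 0 0 0 0 -1" --pt "0 0 0 0 0 0 -1" --pt "0 0 0 0 0 0 -1" --pt "0 0 0 0 0 0 -1"

```text
clock: 10.07
tcp_pos: [0.5013, 0.0053, 0.0489]
orientation: [3.139, 0.081, 0.001]
contact_force: [-13.4, -0.6, 42.9]
grip_width: -0.0001
gripper_force: 21.0
```

```bash
cat > mt.py <<'E'
from h import *
def mt(a,t,x,y,W,H,p=8):
    F=lambda q:cv2.resize(q,None,fx=5,fy=5,interpolation=cv2.INTER_CUBIC)
    m=cv2.matchTemplate(F(a[y-p:y+H+p,x-p:x+W+p]),F(t[y:y+H,x:x+W]),cv2.TM_CCOEFF_NORMED); _,v,_,l=cv2.minMaxLoc(m); return round(v,3),l[0]/5-p,l[1]/5-p
E
python3 - <<'E'
from mt import *
f=grab_frame("scene"); cv2.imwrite("pics/s9raw.png",f); b=cv2.imread("pics/s8raw.png");c=cv2.imread("pics/s7raw.png")
for n,q in (("lever",(262,200,50,22)),("nose",(312,190,14,12)),("ring",(322,198,10,14))): print(n,mt(f,b,*q),mt(f,c,*q),mt(b,c,*q))
w=grab_frame("wrist"); cv2.imwrite("pics/w9raw.png",w)
E
```

```text
lever (0.996, 0.0, 0.0) (0.931, 0.0, 1.5999999999999996) (0.934, 0.0, 1.5999999999999996)
nose (0.997, 0.0, 0.1999999999999993) (0.743, 0.0, 2.0) (0.764, -0.20000000000000018, 2.0)
ring (0.999, 0.0, 0.0) (0.879, -0.20000000000000018, 0.5999999999999996) (0.879, -0.20000000000000018, 0.5999999999999996)
```

Run:
```python
from h import *
print({k:getattr(r,k) for k in dir(r) if not k.startswith('_')})
w=cv2.imread("pics/w9raw.png"); print(calibration("wrist")["mount"][:3,3])
for v in range(225,275,4): print(v,[tuple(w[v,u]) and int(w[v,u].max()) for u in range(262,304,4)],[int(w[v,u,2])-int(w[v,u,0]) for u in range(262,304,4)])
```

```text
{'Unreachable': <class 'bench.Unreachable'>, 'grip_depth': 0.0187}
[ 0.07686662  0.00091305 -0.16785984]
225 [164, 160, 159, 158, 157, 157, 156, 156, 155, 154, 110] [133, 129, 128, 127, 127, 128, 126, 126, 125, 123, 89]
229 [165, 160, 159, 158, 158, 157, 156, 156, 155, 154, 108] [133, 129, 130, 127, 128, 127, 126, 126, 125, 124, 88]
233 [166, 161, 160, 158, 157, 157, 157, 157, 155, 154, 108] [134, 130, 128, 128, 127, 127, 126, 126, 126, 124, 87]
237 [167, 161, 159, 158, 156, 157, 158, 158, 157, 155, 106] [135, 129, 129, 128, 125, 127, 128, 127, 127, 126, 85]
241 [166, 160, 158, 157, 156, 156, 157, 157, 157, 155, 105] [134, 130, 127, 127, 126, 126, 126, 127, 128, 125, 85]
245 [165, 158, 156, 156, 156, 155, 156, 156, 156, 154, 104] [133, 129, 126, 125, 126, 125, 126, 126, 125, 124, 84]
249 [164, 158, 157, 155, 154, 154, 155, 156, 154, 153, 102] [133, 129, 127, 126, 123, 124, 125, 125, 123, 124, 83]
253 [164, 158, 155, 143, 143, 144, 143, 144, 129, 105, 87] [132, 127, 125, 116, 115, 116, 115, 116, 105, 85, 70]
257 [163, 157, 143, 80, 79, 77, 80, 82, 81, 86, 85] [132, 127, 111, 59, 59, 62, 61, 61, 59, 69, 69]
261 [162, 144, 53, 52, 42, 11, 38, 53, 53, 78, 84] [131, 110, 1, 1, 0, 0, 0, 1, 1, 50, 68]
265 [162, 130, 54, 53, 42, 13, 38, 53, 54, 71, 85] [132, 93, 2, 1, 1, -1, 0, 2, 1, 37, 68]
269 [105, 85, 53, 53, 40, 13, 36, 53, 54, 53, 52] [81, 46, 1, 2, 1, -2, 1, 2, 1, 13, 37]
273 [16, 41, 53, 53, 41, 13, 35, 53, 53, 45, 15] [-3, 0, 2, 1, 1, -1, 0, 1, 0, 0, -3]
```

apply_moves --pt "0 0 0 0 0 -0.02 -1" --pt "0 0 0 0 0 -0.03 -1" --pt "0 0 0 0 0 -0.03 -1" --pt "0 0 0 0 0 -0.02 -1" --pt "0 0 0 0 0 0 -1" --pt "0 0 0 0 0 0 -1" --pt "0 0 0 0 0 0 -1" --pt "0 0 0 0 0 0 -1"

```text
clock: 10.83
tcp_pos: [0.4999, 0.0052, 0.1441]
orientation: [3.14, 0.081, -0.004]
contact_force: [-0.2, -0.2, 0.2]
grip_width: -0.0001
gripper_force: 0.0
```

Run:
```python
from mt import *
o=telemetry.get_obs(); print(o["tcp_pos"])
f=grab_frame("scene"); cv2.imwrite("pics/s10raw.png",f); w=grab_frame("wrist"); cv2.imwrite("pics/w10raw.png",w); b=cv2.imread("pics/s9raw.png")
for n,q in (("lever",(262,200,50,22)),("nose",(312,190,14,12)),("ring",(322,198,10,14))): print(n,mt(f,b,*q))
a=cv2.resize(f[165:235,285:350],(390,420),interpolation=cv2.INTER_CUBIC)
c=np.zeros((520,790,3),np.uint8);c[:420,:390]=a;c[:,390:]=cv2.resize(w[:,115:440],(400,517))[:520] if 0 else cv2.resize(w[:,115:440],(400,520)); cv2.imwrite("pics/s10.png",c)
```

```text
[0.49988527 0.00518782 0.14412856]
lever (0.836, 1.0, 0.0)
nose (0.666, 4.6, 3.5999999999999996)
ring (0.999, 0.0, 0.0)
```

View pics/s10.png

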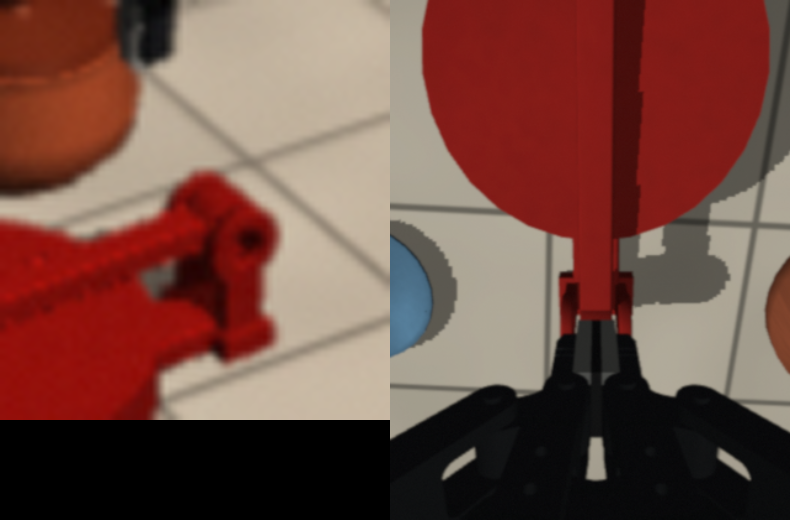

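That view shows the nose ring lying in line between the two fork rings (crop (215,225)), so the plate is shut. The fingertip seems to end about 25 mm short of the reported TCP, because the lever was met at z=0.049. I'll check that by touching free counter.

apply_moves --pt "0 0 0 0.018 -0.036 0 -1" --pt "0 0 0 0.018 -0.036 0 -1" --pt "0 0 0 0.018 -0.036 0 -1" --pt "0 0 0 0.018 -0.036 0 -1" --pt "0 0 0 0.018 -0.036 0 -1" --pt "0 0 0 0.018 -0.036 0 -1" --pt "0 0 0.9 0 0 0.03 -1" --pt "0 0 0.9 0 0 0.03 -1"

```text
clock: 11.6
tcp_pos: [0.5987, 0.2313, 0.0852]
orientation: [-3.131, 0.214, -0.004]
contact_force: [0.1, -0.9, -0.9]
grip_width: -0.0
gripper_force: 0.0
```

```bash
cat > look.py <<'E'
from h import *
import sys
np.set_printoptions(precision=4,suppress=True)
o=telemetry.get_obs(); w=grab_frame("wrist"); K,T=cam("wrist",o); cv2.imwrite(f"pics/{sys.argv[1]}.png",w)
print(o["tcp_pos"],o["joints"],o["contact_force"])
for t in sys.argv[2:]:
    for s in silhouettes(t,"wrist"):
        m=s["mask"].astype(np.uint8); c=cv2.minAreaRect(cv2.findNonZero(m)) if m.any() else None
        print(t,round(s["p"],2),np.round(s["extent"]),c)
E
python3 look.py w11 pin rest press
```

```text
[0.5987 0.2313 0.0852] [-0.2515  0.5671 -0.2934  1.7271  0.2019  0.8729 -2.3384] [ 0.1468 -0.9426 -0.852 ]
pin 0.85 [ 68. 280.  72. 207.] ((70.99807739257812, 278.2469482421875), (208.7652587890625, 56.87369918823242), 84.43679809570312)
rest 0.71 [510. 182.  98. 364.] ((511.5, 181.0), (362.0, 95.0), 90.0)
rest 0.7 [ 87. 273. 149. 251.] ((82.1400146484375, 265.4800109863281), (246.49740600585938, 137.32012939453125), 81.8698959350586)
press 0.9 [513. 181.  94. 363.] ((511.5, 181.0), (362.0, 95.0), 90.0)
```

apply_moves --pt "0 0 -1 0 0 0.015 -1" --pt "0 0 -1 0 0 0.015 -1" --pt "0 0 -1 0 0 0.015 -1" --pt "0 0 -1 0 0 0.01 -1" --pt "0 0 -1 0 0 0.005 -1" --pt "0 0 -1 0 0 0.005 -1" --pt "0 0 0 0 0 0 -1" --pt "0 0 0 0 0 0 -1"

```text
clock: 12.47
tcp_pos: [0.5988, 0.2263, 0.022]
orientation: [-3.048, -0.76, -0.003]
contact_force: [-0.2, -0.6, 0.8]
grip_width: 0.0002
gripper_force: 0.0
```

apply_moves --pt "0 0 0 0 0 0.003 -1" --pt "0 0 0 0 0 0.003 -1" --pt "0 0 0 0 0 0.003 -1" --pt "0 0 0 0 0 0.003 -1" --pt "0 0 0 0 0 0.003 -1" --pt "0 0 0 0 0 0 -1" --pt "0 0 0 0 0 0 -1" --pt "0 0 0 0 0 0 -1"

```text
clock: 13.13
tcp_pos: [0.5976, 0.2267, 0.0054]
orientation: [3.047, 0.764, -0.0]
contact_force: [0.0, -0.0, 0.4]
grip_width: -0.0002
gripper_force: 0.0
```

apply_moves --pt "0 0 0 0 0 0.003 -1" --pt "0 0 0 0 0 0.003 -1" --pt "0 0 0 0 0 0.002 -1" --pt "0 0 0 0 0 0.001 -1" --pt "0 0 0 0 0 0.001 -1" --pt "0 0 0 0 0 0 -1" --pt "0 0 0 0 0 0 -1" --pt "0 0 0 0 0 0 -1"

```text
clock: 13.8
tcp_pos: [0.5976, 0.2267, -0.0045]
orientation: [-3.047, -0.764, -0.0]
contact_force: [-0.0, -0.6, -0.1]
grip_width: -0.0002
gripper_force: 0.0
```

apply_moves --pt "0 0 0 0 0 0.003 -1" --pt "0 0 0 0 0 0.003 -1" --pt "0 0 0 0 0 0.003 -1" --pt "0 0 0 0 0 0.002 -1" --pt "0 0 0 0 0 0.001 -1" --pt "0 0 0 0 0 0 -1" --pt "0 0 0 0 0 0 -1" --pt "0 0 0 0 0 0 -1"

```text
clock: 14.47
tcp_pos: [0.5977, 0.2267, -0.0165]
orientation: [3.047, 0.764, 0.0]
contact_force: [1.1, 0.4, 0.7]
grip_width: 0.0
gripper_force: 0.0
```

apply_moves --pt "0 0 0 0 0 0.002 -1" --pt "0 0 0 0 0 0.002 -1" --pt "0 0 0 0 0 0.001 -1" --pt "0 0 0 0 0 0 -1" --pt "0 0 0 0 0 0 -1" --pt "0 0 0 0 0 0 -1" --pt "0 0 0 0 0 0 -1" --pt "0 0 0 0 0 0 -1"

```text
clock: 15.13
tcp_pos: [0.5976, 0.2267, -0.0215]
orientation: [-3.047, -0.764, -0.0]
contact_force: [0.4, -0.4, -0.8]
grip_width: 0.0
gripper_force: 0.0
```

Confirmed: there is still no contact at z=-0.021, so the real fingertips are about 25 mm behind the reported TCP. I'll allow for that. Next I turn around and go over the rest.

apply_moves --pt "0 0 -1 0 0 -0.03 -1" --pt "0 0 -1 0 0 -0.03 -1" --pt "0 0 -1 0 0 -0.03 -1" --pt "0 0 -1 0 0 -0.03 -1" --pt "0 0 -1 0 0 -0.03 -1" --pt "0 0 -1 0 0 -0.03 -1" --pt "0 0 -1 0 0 -0.03 -1" --pt "0 0 -1 0 0 -0.02 -1"

```text
clock: 15.8
tcp_pos: [0.5983, 0.2271, 0.2118]
orientation: [2.467, 1.943, 0.005]
contact_force: [0.5, -0.2, -0.5]
grip_width: 0.0003
gripper_force: 0.0
```

apply_moves --pt "0 0 -1 0 0 0 -1" --pt "0 0 -1 0 0 0 -1" --pt "0 0 -1 0 0 0 -1" --pt "0 0 -1 0 0 0 -1" --pt "0 0 -1 0 0 0 -1" --pt "0 0 -1 0 0 0 -1" --pt "0 0 -1 0 0 0 -1" --pt "0 0 -1 0 0 0 -1"

```text
clock: 16.47
tcp_pos: [0.5975, 0.2264, 0.2084]
orientation: [1.464, 2.78, -0.0]
contact_force: [-0.1, 0.2, -0.2]
grip_width: -0.0001
gripper_force: 0.0
```

apply_moves --pt "0 0 -1 0 0 0 1" --pt "0 0 -1 0 0 0 1" --pt "0 0 -1 0 0 0 1" --pt "0 0 -1 0 0 0 1" --pt "0 0 -1 0 0 0 1" --pt "0 0 -1 0 0 0 1" --pt "0 0 -1 0 0 0 1" --pt "0 0 -1 0 0 0 1"

```text
clock: 17.13
tcp_pos: [0.5976, 0.2264, 0.2084]
orientation: [0.207, 3.135, -0.001]
contact_force: [1.8, 0.0, 0.7]
grip_width: 0.0851
gripper_force: 0.0
```

apply_moves --pt "0 0 0 0.014 0.032 0 1" --pt "0 0 0 0.014 0.032 0 1" --pt "0 0 0 0.014 0.032 0 1" --pt "0 0 0 0.014 0.032 0 1" --pt "0 0 0 0 0 0 1" --pt "0 0 0 0 0 0 1" --pt "0 0 0 0 0 0 1" --pt "0 0 0 0 0 0 1"

```text
clock: 17.8
tcp_pos: [0.5606, 0.3594, 0.2081]
orientation: [0.218, 3.134, -0.002]
contact_force: [0.7, 0.0, 0.1]
grip_width: 0.0853
gripper_force: 0.0
```

```bash
python3 look.py w12 pin rest pin_knob
python3 - <<'E'
from h import *
w=cv2.imread("pics/w12.png"); s=silhouettes("pin","wrist")[0]["mask"]
ys=np.where(s.any(1))[0]
for y in range(ys[0],ys[-1]+1,6):
    x=np.where(s[y])[0]; print(y,x[0],x[-1],(x[0]+x[-1])/2) if len(x) else 0
E
```

```text
[0.5606 0.3594 0.2081] [ 0.0036  0.678  -1.0449  1.5258  0.6012  1.2886  0.3158] [0.6781 0.0492 0.064 ]
pin 0.67 [305. 195.  40. 148.] ((306.0, 194.0), (148.0, 36.0), 90.0)
rest 0.9 [303. 187.  68. 155.] ((300.5, 185.0), (156.0, 69.0), 90.0)
rest 0.36 [307. 194.  34. 146.] ((306.0, 194.0), (148.0, 36.0), 90.0)
pin_knob 0.63 [303. 193.  39. 148.] ((306.0, 193.5), (147.0, 36.0), 90.0)
120 296 314 305.0
126 288 323 305.5
132 288 324 306.0
138 288 324 306.0
144 288 323 305.5
150 288 323 305.5
156 288 322 305.0
162 296 315 305.5
168 298 312 305.0
174 297 312 304.5
180 297 312 304.5
186 297 311 304.0
192 297 311 304.0
198 297 311 304.0
204 298 311 304.5
210 298 311 304.5
216 298 311 304.5
222 298 310 304.0
228 298 310 304.0
234 298 310 304.0
240 298 310 304.0
246 298 310 304.0
252 298 310 304.0
258 299 309 304.0
264 300 307 303.5
```

```bash
cat > pin.py <<'E'
from h import *
np.set_printoptions(precision=4,suppress=True)
P=[]
def seg(o):
    K,T=cam("wrist",o); s=silhouettes("pin","wrist")[0]["mask"]
    w=s.sum(1); ys=np.where(w>2)[0]; knob=ys[w[ys]>1.7*np.median(w[ys])]
    c=lambda a:np.array([np.where(s[y])[0].mean() for y in a])
    sh=ys[ys>knob[-1]+4]; l=np.polyfit(sh[3:-8],c(sh[3:-8]),1)
    return K,T,(np.polyval(l,knob[-1]+1),knob[-1]+1),(np.polyval(l,ys[-1]+.5),ys[-1]+.5),(np.mean(c(knob)),knob.mean())
if __name__=="__main__":
    o=telemetry.get_obs(); grab_frame("wrist"); K,T,a,b,k=seg(o)
    print(a,b,k); A=onz(K,T,*a,.05);B=onz(K,T,*b,.05); print("shoulder",A,"tip",B,np.linalg.norm(A-B),"yaw",np.arctan2(*(B-A)[1::-1]))
    import pickle,os
    h=pickle.load(open("pins.pkl","rb")) if os.path.exists("pins.pkl") else []
    h.append((ray(K,T,*a),ray(K,T,*b))); pickle.dump(h,open("pins.pkl","wb"))
    if len(h)>1: print("tri",tri([q[0] for q in h]),tri([q[1] for q in h]))
    G=A+.019*(B-A)/np.linalg.norm(B-A); d=G-o["tcp_pos"]; Rm=R.from_rotvec(o["orientation"]).as_matrix(); print("grasp",G,"tool shift",Rm.T@d, "toolyaw",np.arctan2(Rm[1,0],Rm[0,0]))
E
python3 pin.py
```

```text
(np.float64(304.5757923236184), np.int64(163)) (np.float64(302.56038780060516), np.float64(268.5)) (np.float64(304.9756097560976), np.float64(142.0))
shoulder [0.5429 0.3831 0.05  ] tip [0.6527 0.368  0.05  ] 0.11081849558146131 yaw -0.13726191059530907
grasp [0.5618 0.3805 0.05  ] tool shift [0.0013 0.0206 0.1584] toolyaw 3.003237636310854
```

apply_moves --pt "0 0 0 0.001 0.02 0.02 1" --pt "0 0 0 0 0 0.03 1" --pt "0 0 0 0 0 0.03 1" --pt "0 0 0 0 0 0 1" --pt "0 0 0 0 0 0 1" --pt "0 0 0 0 0 0 1" --pt "0 0 0 0 0 0 1" --pt "0 0 0 0 0 0 1"

```text
clock: 18.82
tcp_pos: [0.5621, 0.3819, 0.1306]
orientation: [0.215, 3.132, 0.003]
contact_force: [-0.3, 0.1, -0.2]
grip_width: 0.0853
gripper_force: 0.0
```

```bash
python3 pin.py
```

```text
(np.float64(279.8680501854336), np.int64(184)) (np.float64(281.27872445356275), np.float64(313.5)) (np.float64(280.6181818181818), np.float64(156.0))
shoulder [0.5436 0.3821 0.05  ] tip [0.6532 0.368  0.05  ] 0.11051102516586071 yaw -0.12799635600176634
tri [0.5406 0.3826 0.0627] [0.6517 0.3681 0.052 ]
grasp [0.5624 0.3797 0.05  ] tool shift [-0.0005 -0.0022  0.0806] toolyaw 3.0045251079650246
```

apply_moves --pt "0 0 0 0 -0.002 0.02 1" --pt "0 0 0 0 0 0.02 1" --pt "0 0 0 0 0 0.02 1" --pt "0 0 0 0 0 0.02 1" --pt "0 0 0 0 0 0.02 1" --pt "0 0 0 0 0 0.016 1" --pt "0 0 0 0 0 0.008 1" --pt "0 0 0 0 0 0 1"

```text
clock: 19.58
tcp_pos: [0.5603, 0.3782, 0.0027]
orientation: [-0.214, -3.132, 0.003]
contact_force: [-0.4, 0.1, -0.1]
grip_width: 0.0854
gripper_force: 0.0
```

apply_moves --pt "0 0 0 0 0 0 -1" --pt "0 0 0 0 0 0 -1" --pt "0 0 0 0 0 0 -1" --pt "0 0 0 0 0 0 -1" --pt "0 0 0 0 0 0 -1" --pt "0 0 0 0 0 0 -1" --pt "0 0 0 0 0 0 -1" --pt "0 0 0 0 0 0 -1" --grip_force 80

```text
clock: 20.25
tcp_pos: [0.5613, 0.3794, 0.0051]
orientation: [0.215, 3.134, 0.001]
contact_force: [-0.4, 0.2, 5.1]
grip_width: 0.0116
gripper_force: 78.0
```

apply_moves --pt "0 0 0 0 0 0 -0.3" --pt "0 0 0 0 0 0 -0.3" --pt "0 0 0 0 0 0 -0.3" --pt "0 0 0 0 0 0.004 -0.3" --pt "0 0 0 0 0 0.004 -0.3" --pt "0 0 0 0 0 0.002 -0.3" --pt "0 0 0 0 0 0 -0.3" --pt "0 0 0 0 0 0 -0.3"

```text
clock: 20.92
tcp_pos: [0.5608, 0.3789, -0.006]
orientation: [-0.214, -3.134, 0.001]
contact_force: [-0.3, 0.1, 0.2]
grip_width: 0.0301
gripper_force: 0.0
```

apply_moves --pt "0 0 0 0 0 0 -1" --pt "0 0 0 0 0 0 -1" --pt "0 0 0 0 0 0 -1" --pt "0 0 0 0 0 0 -1" --pt "0 0 0 0 0 0 -1" --pt "0 0 0 0 0 0 -1" --pt "0 0 0 0 0 0 -1" --pt "0 0 0 0 0 0 -1" --grip_force 80

```text
clock: 21.58
tcp_pos: [0.5611, 0.3792, -0.0054]
orientation: [0.214, 3.134, 0.001]
contact_force: [0.4, 0.3, 2.6]
grip_width: 0.0123
gripper_force: 77.8
```

apply_moves --pt "0 0 0 0 0 -0.005 -1" --pt "0 0 0 0 0 -0.01 -1" --pt "0 0 0 0 0 -0.02 -1" --pt "0 0 0 0 0 -0.03 -1" --pt "0 0 0 0 0 -0.03 -1" --pt "0 0 0 0 0 -0.02 -1" --pt "0 0 0 0 0 0 -1" --pt "0 0 0 0 0 0 -1" --grip_force 100

```text
clock: 22.25
tcp_pos: [0.5616, 0.3794, 0.1111]
orientation: [0.215, 3.132, 0.002]
contact_force: [-0.2, -0.6, -2.1]
grip_width: 0.0117
gripper_force: 97.3
```

```bash
cat > held.py <<'E'
from h import *
np.set_printoptions(precision=4,suppress=True)
o=telemetry.get_obs(); print(o["tcp_pos"],o["grip_width"],o["joints"],"toolyaw",(lambda m:np.arctan2(m[1,0],m[0,0]))(R.from_rotvec(o["orientation"]).as_matrix()))
fr={n:grab_frame(n) for n in ("top","scene","wrist")}
for n in fr:
    cv2.imwrite(f"pics/held_{n}.png",fr[n])
    for t in ("pin",):
        for s in silhouettes(t,n)[:2]:
            q=np.argwhere(s["mask"])[:,::-1].astype(float)
            if len(q)<5: continue
            m=q.mean(0); u=np.linalg.svd(q-m,full_matrices=False)[2][0]; t_=(q-m)@u; print(n,t,round(s["p"],2),len(q),"ends",m+u*t_.min(),m+u*t_.max())
E
python3 held.py
```

```text
[0.5616 0.3794 0.1111] 0.011718285544100239 [-0.0615  0.7813 -0.9785  1.5846  0.6942  1.1542  0.2369] toolyaw 3.004683862049945
scene pin 0.66 298 ends [399.8499 255.3883] [337.8997 270.5914]
wrist pin 0.8 14873 ends [282.1962 159.9999] [282.1853 387.0001]
```

```bash
cat > vert.py <<'E'
from h import *
np.set_printoptions(precision=4,suppress=True)
# pin held: intersect scene ends with vertical plane through tcp along tool x
o=telemetry.get_obs(); m=R.from_rotvec(o["orientation"]).as_matrix(); n=m[:,1]
f=grab_frame("scene"); s=silhouettes("pin","scene")[0]; q=np.argwhere(s["mask"])[:,::-1].astype(float)
c=q.mean(0); u=np.linalg.svd(q-c,full_matrices=False)[2][0]; t=(q-c)@u; K,T=cam("scene")
# per-bin centreline
e=[]
for lo,hi in zip(np.linspace(t.min(),t.max(),11)[:-1],np.linspace(t.min(),t.max(),11)[1:]):
    k=(t>=lo)&(t<=hi); pc=q[k].mean(0); oo,d=ray(K,T,*pc); P=oo+d*(((o["tcp_pos"]-oo)@n)/(d@n)); e.append(P); print(k.sum(),np.r_[(P-o["tcp_pos"])@m[:,0],P[2]])
for tt in (t.min(),t.max()):
    oo,d=ray(K,T,*(c+u*tt)); P=oo+d*(((o["tcp_pos"]-oo)@n)/(d@n)); print("end",(P-o["tcp_pos"])@m[:,0],P[2]-o["tcp_pos"][2])
E
python3 vert.py
```

```text
73 [0.0557 0.1621]
24 [0.0471 0.1483]
0 [nan nan]
0 [nan nan]
21 [-0.0109  0.163 ]
48 [-0.022   0.1619]
45 [-0.0371  0.1619]
44 [-0.0523  0.1613]
41 [-0.0674  0.1618]
32 [-0.0815  0.1611]
end 0.06473170303032347 0.051366854438622614
end -0.08980745273829038 0.05415412632453627vert.py:10: RuntimeWarning: Mean of empty slice.
  k=(t>=lo)&(t<=hi); pc=q[k].mean(0); oo,d=ray(K,T,*pc); P=oo+d*(((o["tcp_pos"]-oo)@n)/(d@n)); e.append(P); print(k.sum(),np.r_[(P-o["tcp_pos"])@m[:,0],P[2]])
  ret = um.true_divide(
```

The pin is held level, about 54 mm above the reported TCP. I'll turn it to the press's cross direction and carry it to the side away from the pot.

apply_moves --pt "0 0 1 0 0 0 -1" --pt "0 0 1 0 0 0 -1" --pt "0 0 1 0 0 0 -1" --pt "0 0 1 0 0 0 -1" --pt "0 0 1 0 0 0 -1" --pt "0 0 1 0 0 0 -1" --pt "0 0 1 0 0 0 -1" --pt "0 0 1 0 0 0 -1"

```text
clock: 23.32
tcp_pos: [0.5607, 0.3791, 0.109]
orientation: [-1.477, -2.772, 0.001]
contact_force: [-0.4, 0.0, -1.3]
grip_width: 0.0116
gripper_force: 97.3
```

apply_moves --pt "0 0 1 0 0 0 -1" --pt "0 0 1 0 0 0 -1" --pt "0 0 1 0 0 0 -1" --pt "0 0 1 0 0 0 -1" --pt "0 0 1 0 0 0 -1" --pt "0 0 0.2 -0.03 -0.016 0 -1" --pt "0 0 0 -0.032 -0.018 0 -1" --pt "0 0 0 -0.032 -0.018 0 -1"

```text
clock: 23.98
tcp_pos: [0.5135, 0.2818, 0.1089]
orientation: [-2.161, -2.279, 0.0]
contact_force: [1.2, -0.3, -1.4]
grip_width: 0.0116
gripper_force: 97.6
```

apply_moves --pt "0 0 0 -0.032 -0.018 0 -1" --pt "0 0 0 -0.032 -0.018 0 -1" --pt "0 0 0 -0.032 -0.018 0 -1" --pt "0 0 0 -0.032 -0.018 0 -1" --pt "0 0 0 0 0 0.03 -1" --pt "0 0 0 0 0 0.03 -1" --pt "0 0 0 0 0 0.03 -1" --pt "0 0 0 0 0 0 -1"

```text
clock: 24.65
tcp_pos: [0.446, 0.1489, 0.0155]
orientation: [-2.161, -2.276, 0.01]
contact_force: [-0.5, -0.8, -2.4]
grip_width: 0.0117
gripper_force: 97.7
```

```bash
python3 held.py; python3 vert.py 2>/dev/null
```

```text
[0.446  0.1489 0.0155] 0.011738509206091164 [ 0.0885  0.5278 -0.6601  2.139   0.5333  0.6493 -0.8924] toolyaw 1.6225961960627004
top pin 0.63 107 ends [230.6699 275.0383] [247.05   277.6911]
scene pin 0.66 186 ends [354.4178 224.6706] [368.3415 236.7585]
wrist pin 0.8 15044 ends [282.1424 160.9921] [282.3382 387.0023]
9 [0.009  0.0769]
16 [0.0142 0.0752]
20 [0.0193 0.0745]
22 [0.0259 0.076 ]
23 [0.0305 0.0737]
23 [0.0376 0.076 ]
22 [0.0421 0.0738]
21 [0.0485 0.0752]
20 [0.0539 0.0749]
12 [0.0598 0.0753]
end 0.005070016575357949 0.05439860790407063
end 0.06229716306102337 0.05359064312131783
```

Run:
```python
from h import *
f=cv2.imread("pics/held_top.png").astype(int); b,g,r_=f[...,0],f[...,1],f[...,2]
K,T=cam("top")
print("pred fork",proj(K,T,[.453,.0028,.06]),"rings",proj(K,T,[[.4521,.0208,.07],[.4539,-.0152,.07]]),"pin axis",proj(K,T,[[.4455+.0047,.058,.07],[.4455,.1476,.07]]))
for v in range(264,292): print(v,''.join('R' if r_[v,u]>g[v,u]*1.9 and r_[v,u]>60 else ('d' if r_[v,u]<60 else ('s' if r_[v,u]<150 else '.')) for u in range(222,292)))
```

```text
pred fork [[270.1479247  278.12923033]] rings [[262.88748365 277.75776037]
 [277.26527518 278.07033916]] pin axis [[248.03072877 277.45090692]
 [212.24747416 276.76171536]]
264 ssssss..................ssssssssssssssssssssRRRRRRRRRRRsssssssssssssss
265 ddssss.................sssssssssssssssssssssRRRRRRRRRRRsssssssssssssss
266 ddsssss................sssssssssssssssssssssRRRRRRRRRRRsssssssssssssss
267 dddsssss............ssssssssssssssssssssssssRRRRRRRRRRRsssssssssssssss
268 ddddssssssss.sssssssssssssssssssssssssssssssRRRRRRRRRRRsssssssssssssss
269 dddddssssssssssssssssssssssssssssssssssssssssRRRRRRRRRRsssssssssssssss
270 ddddddsssssssssssssssssssssssssssssssssssssdsRRRRRRRRRRdssssssssssssss
271 ddddddssssssssssssssssssssssssss..sssssssdddddddRddRRRRddsssssssssssss
272 dddddddssssssssssssssssssssssssssssssssssdddddddddddsRdddsssssssssssss
273 ddddddddsssssssssssssssssssssssssssssssssdddddddddddsddddsssssssssssss
274 ddddddddddssssssssssssssssssssssssssssssRdddsRsssdddRRRdRRRsssssssssss
275 ddddddddddddssssssssssssssssssssssssssssRRRsdsRddRRdRRRRRRRsssssssssss
276 dddddddddddddssssssssss
[... 472 characters left out ...]
RRddRRRRRRRRRRsssssssssss
283 ssddddddddddddddddsss..ssssssssssssss.sssRRRRdRdRRRRRRRRRRssssssssssss
284 ssddddddddddddddddssssssssssssssssssssssssssssRRRRRRssssssssssssssssss
285 sssdsdddddddddddddddsssssssssssssssssssssssssssssssssssssss...........
286 ssssdddddddddddddddddsssssssssssssssssssssssssssssssssssss............
287 ssssssdddddddddddddddddssssssssssssssssssssssssssssssss...............
288 ssssssddddddddddddddddddssssssssssssssssssssssssssss..................
289 ssssssssdddddddddddddddddssssssssssssssssssssssssss...................
290 sssssssssdddddddddddddddddsssssssssssssssssssssssss...................
291 ssssssssssdddddddddddddddddssssssssssssssssssssssss...................
```

apply_moves --pt "0 0 0 0 0 0.009 -1" --pt "0 0 0 -0.008 0 0 -1" --pt "0 0 0 -0.008 0 0 -1" --pt "0 0 0 -0.006 0 0 -1" --pt "0 0 0 -0.006 0 0 -1" --pt "0 0 0 -0.006 0 0 -1" --pt "0 0 0 -0.006 0 0 -1" --pt "0 0 0 0 0 0 -1"

```text
clock: 25.72
tcp_pos: [0.4512, 0.1089, 0.0102]
orientation: [2.165, 2.276, -0.002]
contact_force: [0.4, -0.8, -2.1]
grip_width: 0.0117
gripper_force: 97.6
```

apply_moves --pt "0 0 0 0 -0.002 0.002 -1" --pt "0 0 0 0 -0.001 0.002 -1" --pt "0 0 0 -0.004 0 0 -1" --pt "0 0 0 -0.004 0 0 -1" --pt "0 0 0 -0.004 0 0 -1" --pt "0 0 0 -0.004 0 0 -1" --pt "0 0 0 0 0 0 -1" --pt "0 0 0 0 0 0 -1"

```text
clock: 26.38
tcp_pos: [0.4493, 0.0942, 0.0064]
orientation: [2.164, 2.277, -0.0]
contact_force: [0.3, 0.3, -2.2]
grip_width: 0.0118
gripper_force: 97.7
```

apply_moves --pt "0 0 0 -0.005 0 0 -1" --pt "0 0 0 -0.005 0 0 -1" --pt "0 0 0 -0.005 0 0 -1" --pt "0 0 0 -0.005 0 0 -1" --pt "0 0 0 -0.004 0 0 -1" --pt "0 0 0 -0.004 0 0 -1" --pt "0 0 0 0 0 0 -1" --pt "0 0 0 0 0 0 -1"

```text
clock: 27.05
tcp_pos: [0.4507, 0.0663, 0.0064]
orientation: [2.164, 2.277, 0.0]
contact_force: [-0.4, -0.0, -1.5]
grip_width: 0.0119
gripper_force: 97.7
```

apply_moves --pt "0 0 0 -0.005 0 0 -1" --pt "0 0 0 -0.005 0 0 -1" --pt "0 0 0 -0.005 0 0 -1" --pt "0 0 0 -0.004 0 0 -1" --pt "0 0 0 -0.004 0 0 -1" --pt "0 0 0 -0.003 0 0 -1" --pt "0 0 0 0 0 0 -1" --pt "0 0 0 0 0 0 -1"

```text
clock: 27.72
tcp_pos: [0.4521, 0.0405, 0.0064]
orientation: [2.164, 2.278, 0.0]
contact_force: [-0.2, 0.9, -1.4]
grip_width: 0.0115
gripper_force: 97.7
```

```bash
python3 held.py; python3 vert.py 2>/dev/null|tail -2
python3 - <<'E'
from h import *
w=cv2.imread("pics/held_wrist.png").astype(int)
for v in range(150,420,9): print(v,''.join('R' if w[v,u,2]>1.9*w[v,u,1] and w[v,u,2]>60 else ('W' if w[v,u,2]>1.3*w[v,u,0] and w[v,u,2]>70 else ('#' if w[v,u].max()<60 else '.')) for u in range(180,390,4)))
E
```

```text
[0.4521 0.0405 0.0064] 0.011512509668308768 [ 0.3065  0.5184 -0.6408  2.1856  0.5525  0.5996 -0.6878] toolyaw 1.622150257579215
scene pin 0.74 189 ends [330.3228 207.6467] [343.4308 219.623 ]
wrist pin 0.88 14292 ends [282.0607 159.9571] [282.6956 367.9979]
wrist pin 0.73 19200 ends [540.1624 182.5233] [465.3782 439.7518]
end 0.0036064147462196014 0.05695231429678111
end 0.06291076968186868 0.053604837328450845
150 .....................................................
159 .....................................................
168 ................WWWWWWWWWWWWWWWWWWWW.................
177 ..............WWWWWWWWWWWWWWWWWWWWWWWW...............
186 .............WWWWWWWWWWWWWWWWWWWWWWWWW...............
195 .............WWWWWWWWWWWWWWWWWWWWWWWWW...............
204 .............WWWWWWWWWWWWWWWWWWWWWWWWWW..............
213 .............WWWWWWWWWWWWWWWWWWWWWWWWW...............
222 ..............WWWWWWWWWWWWWWWWWWWWWWW................
231 ..............WWWWWWWWWWWWWWWWWWWWWWW................
240 ..............WWWWWWWWWWWWWWWWWWWWWWW#...............
249 ..............WWWWWWWWWWWWWWWWWWWWWWW#.....
[... 354 characters left out ...]
RRRR
312 ####.......###########........###########RRRRRRR#####
321 ######################........#######################
330 ######################........#######################
339 #######################.......#######################
348 #######################......########################
357 #######################.......#######################
366 ########################.....RR.#####################
375 ########################RRRRRRRR#####################
384 ########################RRRRRR#######################
393 #####################################################
402 ##.##################################################
411 .####################################################
```

apply_moves --pt "0 0 0 -0.003 0 0 -1" --pt "0 0 0 -0.002 0 0 -1" --pt "0 0 0 0 0 0.002 -1" --pt "0 0 0 0 0 0.001 -1" --pt "0 0 0 0 0 0 -1" --pt "0 0 0 0 0 0 -1" --pt "0 0 0 0 0 0 -0.3" --pt "0 0 0 0 0 0 -0.3"

```text
clock: 28.78
tcp_pos: [0.4528, 0.0363, 0.0037]
orientation: [2.162, 2.279, 0.002]
contact_force: [-0.2, -0.6, 0.1]
grip_width: 0.0297
gripper_force: 0.0
```

apply_moves --pt "0 0 0 0 0 0 -0.3" --pt "0 0 0 0 0 0 -0.3" --pt "0 0 0 0 0 0 -0.3" --pt "0 0 0 0 0 0 -0.3" --pt "0 0 0 0 0 -0.01 -0.3" --pt "0 0 0 0 0 -0.02 -0.3" --pt "0 0 0 0 0 -0.03 -0.3" --pt "0 0 0 0 0 -0.03 -0.3"

```text
clock: 29.45
tcp_pos: [0.4507, 0.0349, 0.0942]
orientation: [-2.162, -2.277, 0.005]
contact_force: [0.9, -0.6, 0.1]
grip_width: 0.0297
gripper_force: 0.0
```

```bash
python3 held.py
```

```text
[0.4507 0.0349 0.0942] 0.029690719491398152 [ 0.4436  0.3701 -0.7716  2.1319  0.3676  0.7768 -0.5101] toolyaw 1.6226773851699534
scene pin 0.58 252 ends [313.0573 192.9459] [341.7716 223.3255]
scene pin 0.23 930 ends [206.9762 161.677 ] [247.3465 158.7018]
wrist pin 0.65 5081 ends [277.2772 127.9143] [278.5343 352.0082]
```

apply_moves --pt "0 0 0 0.03 0 0 -1" --pt "0 0 0 0.03 0 0 -1" --pt "0 0 0 0.03 0 0 -1" --pt "0 0 0 0 0 0.02 -1" --pt "0 0 0 0 0 0.02 -1" --pt "0 0 0 0 0 0.02 -1" --pt "0 0 0 0 0 0.013 -1" --pt "0 0 0 0 0 0 -1"

```text
clock: 30.42
tcp_pos: [0.4446, 0.1244, 0.0172]
orientation: [-2.16, -2.276, 0.01]
contact_force: [-0.6, -0.3, -0.4]
grip_width: -0.0002
gripper_force: 0.0
```

apply_moves --pt "0 0 0 -0.006 0 0 -1" --pt "0 0 0 -0.006 0 0 -1" --pt "0 0 0 -0.005 0 0 -1" --pt "0 0 0 -0.004 0 0 -1" --pt "0 0 0 -0.004 0 0 -1" --pt "0 0 0 -0.004 0 0 -1" --pt "0 0 0 -0.004 0 0 -1" --pt "0 0 0 0 0 0 -1"

```text
clock: 31.08
tcp_pos: [0.4505, 0.094, 0.0214]
orientation: [2.162, 2.279, 0.006]
contact_force: [-0.4, 4.9, 3.7]
grip_width: -0.0001
gripper_force: 2.5
```

apply_moves --pt "0 0 0 -0.003 0 0 -1" --pt "0 0 0 -0.003 0 0 -1" --pt "0 0 0 -0.003 0 0 -1" --pt "0 0 0 -0.003 0 0 -1" --pt "0 0 0 -0.003 0 0 -1" --pt "0 0 0 0 0 0 -1" --pt "0 0 0 0 0 0 -1" --pt "0 0 0 0 0 0 -1"

```text
clock: 31.75
tcp_pos: [0.4524, 0.0831, 0.0224]
orientation: [-2.159, -2.281, -0.015]
contact_force: [-1.4, 13.5, 9.7]
grip_width: 0.0001
gripper_force: 7.0
```

apply_moves --pt "0 0 0 -0.002 0 0 -1" --pt "0 0 0 -0.002 0 0 -1" --pt "0 0 0 -0.002 0 0 -1" --pt "0 0 0 -0.001 0 0 -1" --pt "0 0 0 0 0 0 -1" --pt "0 0 0 0 0 0 -1" --pt "0 0 0 0 0 0 -1" --pt "0 0 0 0 0 0 -1"

```text
clock: 32.42
tcp_pos: [0.4535, 0.0787, 0.023]
orientation: [-2.156, -2.283, -0.021]
contact_force: [-2.1, 20.2, 12.5]
grip_width: 0.0
gripper_force: 9.9
```

```bash
python3 held.py
cat > fin.py <<'E'
from h import *
f=grab_frame("scene"); K,T=cam("scene")
a=f.astype(int)
for v in range(190,228): print(v,''.join('R' if a[v,u,2]>1.9*a[v,u,1]+20 and a[v,u,2]>50 else ('W' if a[v,u,2]>1.35*a[v,u,0] and a[v,u,2]>90 and a[v,u,1]<a[v,u,2]*.9 else ('#' if a[v,u].max()<70 else '.')) for u in range(300,352)))
u=np.array([.0517,-.9987])
for z in (.058,.075):
  for s in (0,-.022,-.040,-.058,-.076): P=np.r_[np.array([.453,.002])+u*s,z]; print(z,s,proj(K,T,P)[0].round(1))
E
python3 fin.py
```

```text
[0.4535 0.0787 0.023 ] 3.1288487870286666e-05 [ 0.2737  0.5002 -0.6915  2.17    0.5319  0.6303 -0.7375] toolyaw 1.6280372574166064
scene pin 0.26 2286 ends [401.7396 294.747 ] [327.8269 326.0392]
wrist pin 0.59 416 ends [282.4078 352.9713] [282.6948 387.0279]
190 .RWWW...####............############################
191 #WWW.....###.............###########################
192 .W........###............###########################
193 W..........###...WWWW...############################
194 ............###..W.....#############################
195 .............###RR##################################
196 .............##R##########...##################..###
197 ..............R###########...#################...###
198 ............W.############...#################..####
199 ............W#RRR##########.W#################.####.
200 ...........WWRRRRR################################..
201 ........WWWWRRRRRRR###############################..
202 ......WWWWRRRRRRRRR##############################...
203 ..WW...RRRRRRRRRR###############################....
204 WWRRRRRRRRRRRR########################
[... 883 characters left out ...]
RRRRRRRRR###RRRRRRRRRWW....................
221 RRRRRRRRRRRRRRRRRR####RRRR#RRRWW....................
222 RRRRRRRRRRRRRRRRRRR########RRWW.....................
223 RRRRRRRRRRRRRRRRRRR#######.WW.......................
224 RRRRRRRRRRRRRRRRRW...####.WW........................
225 RRRRRRRRRRRRRRWWW....W...WW.........................
226 RRRRRRRRRRRRWW......................................
227 RRRRRRRRRRRW........................................
0.058 0 [321.6 202.2]
0.058 -0.022 [326.1 205.8]
0.058 -0.04 [329.9 208.8]
0.058 -0.058 [333.7 211.9]
0.058 -0.076 [337.6 215. ]
0.075 0 [321.8 197.3]
0.075 -0.022 [326.3 200.9]
0.075 -0.04 [330.1 203.9]
0.075 -0.058 [333.9 207. ]
0.075 -0.076 [337.9 210.1]
```

apply_moves --pt "0 0 0 0.02 0 0 -1" --pt "0 0 0 0.02 0 -0.02 -1" --pt "0 0 0 0.02 0 -0.03 -1" --pt "0 0 0 0.02 0 -0.03 -1" --pt "0 0 0 0.02 0 -0.02 -1" --pt "0 0 0 0.02 0 0 -1" --pt "0 0 0 0 0 0 -1" --pt "0 0 0 0 0 0 -1"

```text
clock: 33.43
tcp_pos: [0.4442, 0.1905, 0.1208]
orientation: [2.161, 2.279, 0.0]
contact_force: [0.0, -0.7, -1.2]
grip_width: -0.0
gripper_force: 0.0
```

```bash
python3 held.py; python3 fin.py|head -38
python3 - <<'E'
from h import *
grab_frame("top"); grab_frame("scene")
for n in ("top","scene"):
  for t in ("pin","pin_knob"): print(n,t,[(round(s["p"],2),np.round(s["extent"],1)) for s in silhouettes(t,n)])
E
```

```text
[0.4442 0.1905 0.1208] -1.168500225767159e-05 [ 0.1485  0.385  -0.8166  2.0445  0.3703  0.8609 -0.8245] toolyaw 1.624135588301496
top pin 0.78 293 ends [245.796  276.6535] [302.0386 279.1187]
top pin 0.54 2231 ends [400.7755 222.0091] [441.6158 258.4308]
scene pin 0.55 165 ends [306.9859 191.017 ] [335.462  214.6482]
wrist pin 0.91 362 ends [282.5256 353.9833] [282.7445 387.015 ]
190 RRWWW.............................................##
191 WWWW..##...........................................#
192 WW....###...........................................
193 W......###.......WWWWW..............................
194 ........####....WW...WW.............................
195 .........####..W.RRRRRWW............................
196 ..........######R#RRRRRWW...........................
197 ...........###R###RRRRRR.W..........................
198 .............####RRRRRRRR#W.........................
199 ............WRRRRRRRRRRRRR#WW.......................
200 ...........W.RRRRRRRRR#RRRRR.WW.....................
201 ........WWWWRRRRRRRR##RRR###R.W.....................
202 ......WWWWRRRRRRRRR###RR####R
[... 1066 characters left out ...]
RRRR######RRRRRRRRWW....................
222 RRRRRRRRRRRRRRR#########RRRRRWW.....................
223 RRRRRRRRRRRRRR##########RRRWWW......................
224 RRRRRRRRRRRRRR#####..###.WWW........................
225 RRRRRRRRRRRRRR##......#.W...........................
226 RRRRRRRRRRRRWWW.....................................
227 RRRRRRRRRRRW........................................
top pin [(0.9, array([275.6, 278.5,  56.6,  15.3]))]
top pin_knob [(0.89, array([274.1, 275.6,  55.4,  12.8])), (0.62, array([343.2, 281.8,  51.7,  47.2]))]
scene pin [(0.5, array([322.6, 205. ,  30.5,  31.2]))]
scene pin_knob [(0.66, array([320.1, 204.2,  27. ,  28.8])), (0.21, array([284.2, 224.7,  89.8,  63.6]))]
```

The pin is through all three eyes and rests there, with about 7–8 mm left between shoulder and fork. I'll push again, lower on the knob's end.

apply_moves --pt "0 0 0 -0.03 0 0.01 -1" --pt "0 0 0 -0.03 0 0.02 -1" --pt "0 0 0 0 0 0.03 -1" --pt "0 0 0 0 0 0.03 -1" --pt "0 0 0 0 0 0.018 -1" --pt "0 0 0 -0.015 0 0 -1" --pt "0 0 0 -0.012 0 0 -1" --pt "0 0 0 0 0 0 -1"

```text
clock: 34.75
tcp_pos: [0.4483, 0.1011, 0.0116]
orientation: [-2.166, -2.275, 0.004]
contact_force: [0.6, 0.7, -0.5]
grip_width: 0.0001
gripper_force: 0.0
```

apply_moves --pt "0 0 0 -0.006 0 0 -1" --pt "0 0 0 -0.006 0 0 -1" --pt "0 0 0 -0.004 0 0 -1" --pt "0 0 0 -0.004 0 0 -1" --pt "0 0 0 -0.004 0 0 -1" --pt "0 0 0 -0.003 0 0 -1" --pt "0 0 0 0 0 0 -1" --pt "0 0 0 0 0 0 -1"

```text
clock: 35.42
tcp_pos: [0.4502, 0.0765, 0.0125]
orientation: [2.163, 2.278, 0.0]
contact_force: [0.2, -0.4, 0.1]
grip_width: 0.0001
gripper_force: 0.0
```

apply_moves --pt "0 0 0 -0.002 0 0 -1" --pt "0 0 0 -0.002 0 0 -1" --pt "0 0 0 -0.002 0 0 -1" --pt "0 0 0 -0.002 0 0 -1" --pt "0 0 0 0 0 0 -1" --pt "0 0 0 0 0 0 -1" --pt "0 0 0 0 0 0 -1" --pt "0 0 0 0 0 0 -1"

```text
clock: 36.08
tcp_pos: [0.45, 0.072, 0.0125]
orientation: [-2.158, -2.279, -0.005]
contact_force: [-3.2, 8.8, -1.6]
grip_width: 0.0003
gripper_force: 4.8
```

apply_moves --pt "0 0 0 -0.002 0 0 -1" --pt "0 0 0 -0.002 0 0 -1" --pt "0 0 0 -0.001 0 0 -1" --pt "0 0 0 0 0 0 -1" --pt "0 0 0 0 0 0 -1" --pt "0 0 0 0 0 0 -1" --pt "0 0 0 0 0 0 -1" --pt "0 0 0 0 0 0 -1"

```text
clock: 36.75
tcp_pos: [0.45, 0.0722, 0.0127]
orientation: [-2.151, -2.281, -0.014]
contact_force: [-5.8, 21.8, -4.1]
grip_width: 0.0002
gripper_force: 11.5
```

apply_moves --pt "0 0 0 0.006 0 0 -1" --pt "0 0 0 0.02 0 0 -1" --pt "0 0 0 0.02 0 -0.02 -1" --pt "0 0 0 0.02 0 -0.03 -1" --pt "0 0 0 0.02 0 -0.03 -1" --pt "0 0 0 0.02 0 -0.03 -1" --pt "0 0 0 0.01 0 0 -1" --pt "0 0 0 0 0 0 -1"

```text
clock: 37.42
tcp_pos: [0.4459, 0.1824, 0.1242]
orientation: [2.159, 2.28, 0.007]
contact_force: [0.1, -0.8, -0.9]
grip_width: -0.0001
gripper_force: 0.0
```

```bash
python3 held.py; python3 fin.py|head -38
python3 - <<'E'
from h import *
f=cv2.imread("pics/held_top.png").astype(int)
for v in range(264,290): print(v,''.join('R' if f[v,u,2]>1.9*f[v,u,1] and f[v,u,2]>60 else ('W' if f[v,u,2]>1.35*f[v,u,0] and f[v,u,2]>90 else ('d' if f[v,u].max()<60 else '.')) for u in range(236,312)))
grab_frame("top")
for t in ("pin","pin_knob","press"): print(t,[(round(s["p"],2),np.round(s["extent"],1)) for s in silhouettes(t,"top")])
E
```

```text
[0.4459 0.1824 0.1242] -7.273254792181323e-05 [ 0.1755  0.3758 -0.8251  2.0481  0.3645  0.8606 -0.8011] toolyaw 1.625639841740453
top pin 0.69 355 ends [246.0093 276.7088] [304.0138 278.5682]
scene pin 0.73 220 ends [304.6063 189.2731] [335.283  214.8596]
wrist pin 0.78 407 ends [282.6755 352.968 ] [282.348 387.013]
wrist pin 0.37 11279 ends [392.2651 295.2763] [574.1625 380.7221]
190 RWW.##...........................................###
191 WWWW.###..........................................##
192 WW...####..........................................#
193 W.....####.......WWWW...............................
194 ........###.....WW....W.............................
195 .........####.WW.RR#RRWW............................
196 ..........######R#RRRRRWW...........................
197 ...........###R###RRRRRR.W..........................
198 ............#####RRRRRRRR#W.........................
199 ............WRRRRRRRRRRRRRRWW.......................
200 ...........W.RRRRRRRRR#RRRRRWW......................
201 ........WWWWRRRRRRRR##RRRR##R.W.....................
202 ......WWWWRRRRRRRRR###RR###.
[... 3147 characters left out ...]
...
285 .........................................WW.................................
286 ............................................................................
287 ............................................................................
288 ............................................................................
289 ............................................................................
pin [(0.83, array([278.2, 278.4,  65. ,  15.3]))]
pin_knob [(0.75, array([277.2, 278.1,  54.2,  15.2])), (0.55, array([270.9, 230.8,  71.4, 114.8]))]
press [(0.93, array([269.8, 228.4,  70.9, 114.9])), (0.59, array([272.1, 230.4,  72.3, 116. ])), (0.22, array([341.8, 281.8,  50.6,  50.7]))]
```

```bash
python3 -c "
from bench import order
print(order.hand_in())"
```

```text
the job is handed in; nothing more can be done
None
```

The press is shut and the pin is through all three eyes from the saucer side, with its knob against the fork (hard stop under a 22 N push). I released it there and handed the job in at about 37 s. I kept the arm clear of the pot, bowl and saucer but did not re-measure them at the end, and hand-in returned no verdict.

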